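# Chuck a spacer under the bench drill

### The arm

A 6-joint arm with a two-finger parallel gripper is mounted at the origin on a cart in front of the work surface, level with it; the furniture and walls round the work are solid. World frame = base frame: x ahead of the robot, y to its left, z up, the work surface at z = 0. Lengths are in m, angles in degrees, forces in N, time in s.
With the tool pointing down it reaches from about 0.3 to 0.75 m from the base axis. Payload 8.5 kg.
Tool frame: the origin (TCP) lies at the very end of the fingers, on their centre line; the grasp point (between the pads) lies 19 mm behind it; z points along the fingers, y is the line along which they close (so a half turn about z gives the same grasp; the last joint's range is limited). The gripper opens to 85 mm and grips with 20 to 120 N. Pads are 22 mm wide; open, the fingers measure 114 mm over their backs; the gripper's body (76 mm by 85 mm) begins 54 mm behind the grasp point. The pads swing forward as they close: fully open they stand 13 mm farther back than shut.
Start: joints at [52.466, 21.807, 74.336, -0, 83.858, -12.336], TCP at [0.234, 0.498, 0.231] pointing down, gripper open.
Joint ranges: [-178.18, 178.18], [-50.72, 133.34], [12.68, 142.11], [-81.47, 261.47], [9.98, 163.14], [-165.26, 165.26]. Speed limits (degrees/s): [136.94, 136.94, 180, 180, 180, 180].

### API

Orientations are given as a 3x3 rotation matrix whose columns are the frame's x, y, z axes.
In Python, from rig import observe, cams, ticket gives the robot as it stands.
- The arm moves only by the tool move_arm, never from a script. Its arguments are lists of equal length, an entry for each row: "jaw": the finger opening in cm, from 0 to 8.54; "dp": the shift along the tool's x, y, z in cm, a list of three; "turn": the turn, a rotation vector about the tool's x, y, z in rad, a list of three. In form: {"jaw": [jaw, ...], "dp": [[tx, ty, tz], ...], "turn": [[wx, wy, wz], ...]}. A call has 1 to 12 rows; each row shifts and turns the commanded pose from where the row before left it, along the tool's axes as they then stand; what a row does not reach is not made up. A row lasts 1/12 s, in which the tool goes at most 41.7 mm and 7.16 degrees, less where a joint would pass 70% of its speed; a pose out of reach is approached as far as the arm can. A call is refused whole if a number of a shift passes 4.17 or a number of a turn 0.125, either way. A call with a gripper value outside its range is refused whole. The fingers move at their own pace and stop on an object; "force" is the grip in N (left out, the last holds). Time passes only in rows, so rows that do not move let the fingers close. It gives the time, the measured TCP pose, the force, the opening and the grip force at its end, in the units of the state.
- observe(): the state, without advancing time (a new reading comes with each control period).
- cams.get_image(name): name is "scene" or "top" or "wrist"; returns (picture, depth): 400x640x3 uint8, red, green, blue; 400x640 float32, m along the optical axis (not along the pixel's ray), 0 where there is no reading.
- cams.calibration(name): a dict with "vertical_fov" (degrees; the focal length in pixels is half the picture's height over the tangent of half this angle, whatever the lens; pixels are square), "cx", "cy" (the principal point, pixels), "k1" (the pictures are not rectified: a ray, as slopes to the right and down, at radius r is drawn at 1 + k1 r^2 times it, then the intrinsics apply), "view" (4x4, takes a point from world to camera coordinates); the wrist camera has in their place "tool_from_camera" (4x4, takes a point from camera to tool coordinates, whose origin is the TCP and whose axes are the flange's). Camera axes: x right, y up, looking along -z (the intrinsics and any distortion apply to the point x, -y, -z); pixel columns grow to the right and rows downward; lengths in m; the calibration is good to about 2 mm. A picture is of the moment at which its call begins: read the wrist's pose just before it. calibration takes no time and is no camera call.
- ticket.close_job(): hands the job in; it is judged then, once.
Trained networks look in the newest picture that a camera, given by its name, has taken for a name from the list of things; names that differ only in an ending like _2 or _b are one class to them, and where a whole thing is asked for, a point or a joint stands for the part that bears it (a point fixed in the world has none). Each returns a list of dicts, best first, with "p" (0 to 1); they miss things now and then, are a little off and sometimes report something else, mostly with a low value. They report only what shows in the picture. A call takes as long as a camera call.
- cams.spot_in(camera, query): "box" ([centre column, centre row, width, height] as shares, 0 to 1, of the picture: columns of its width, rows of its height, round what is visible of it).
- cams.outline_of(camera, query): "mask" (400x640 bool, what is visible of it) and "box" ([centre column, centre row, width, height] as shares, 0 to 1, of the picture: columns of its width, rows of its height, round what is visible of it).
- cams.mark_of(camera, query): "location" ([column, row] as shares, 0 to 1, of the picture: columns of its width, rows of its height: a listed point, or the origin of a listed thing).
The state is a dict: "time_s": time; "q": joint angles; "qvel": joint speeds; "joint_efforts": joint torques, N m; "position": TCP position; "tool_rot": TCP orientation; "ft_force": force on the tool from outside, world axes, zero at the start; "wrist_torque": the same for the moment, N m; "grip_width": finger opening in m; "gripper_force": force on a finger pad.
Only numpy, scipy, OpenCV 4.12 (cv2) and the standard library are available. Lean on these libraries where they do the work, as an engineer would, in place of code of your own. Each camera call takes 0.05 s, during which the arm holds its last target. There are 200 camera calls.

### The job

The longest of the three plain aluminium spacers is to be drilled out on the small drill stand. Stand it in the open three-jaw chuck and turn the knurled ring clockwise until all three jaws hold it firmly, but not so hard that they dent it; then slide the carriage in (it has a black knob) until the middle of the spacer's upper end is right under the drill tip. Do not touch the drill bit, and leave the other two spacers where they stand.

Things in the scene. Friction and masses are not known exactly. Their poses are not given: they have to be found in the camera images.
- stand: small bench drill stand, fixed to the worktop: grey cast base 370 x 130 mm, two steel rails, round column at its far end that carries a black motor pointing down. Origin: on the worktop, mid-base. Its x axis is the way the carriage slides in, away from the robot towards the column; z up. Motor nose at local x = 80 mm, from 145 mm up, 45 to 54 mm across from 200 mm up; column at local x = 158 mm
- spacer_long: the work: plain aluminium cylinder, 14 mm across and 50 mm long (the longest of the three), standing loose on the worktop at the start; origin: centre of its underside, z along its axis; about 30 g
- spacer_long_end (a point): centre of the long spacer's upper end (a dark bore 4 mm across marks it), 50 mm above its underside
- spacer_short: another spacer, 14 mm across and 26 mm long, loose; origin: centre of its underside. Stays where it is
- spacer_thick: another spacer, 24 mm across and 34 mm long, loose; origin: centre of its underside. Stays where it is
- seat (a point): centre of the chuck's flat inner floor, 55 mm above the worktop, on which the spacer stands. The chuck rides on the carriage with its axis upright and opens upwards; open jaws are 10.3 to 11.9 mm from its axis. Jaw tops are 80 mm, ring top 73 mm above the worktop, so the seated spacer stands 25 mm above the jaws
- ring_axis (a point): on the chuck's axis, level with the top of its knurled steel ring, 72.5 mm above the worktop. Ring 52 mm across, 26 mm high, to be gripped across its diameter from above; below it a plate 64 mm across, top at 45 mm. Clockwise from above closes the jaws, 2 mm per rad. From its unknown start the ring takes 1.6 to 2.5 rad to touch the spacer: two or three grasps
- jaw_a: chuck jaw, steel, 8 mm wide, towards the column (the stand's +x); origin: the middle of its inner face's lower edge; its x axis points outwards from the chuck's axis. All three move together. The ring turns at about 0.15 N m; from the touch on the torque grows over about 0.5 rad: 0.4 to 0.6 N m while turning is a firm hold, over 0.85 dents. At rest it can read up to 0.3 less. It stays where left
- jaw_b: chuck jaw, steel, 8 mm wide, 120 degrees anticlockwise from jaw_a seen from above; origin: the middle of its inner face's lower edge; its x axis points outwards from the chuck's axis. All three move together.
- jaw_c: chuck jaw, steel, 8 mm wide, 240 degrees anticlockwise from jaw_a; origin: the middle of its inner face's lower edge; its x axis points outwards from the chuck's axis. All three move together.
- knob_grip (a point): middle of the black pull knob's head, 22 mm across, head from 48 to 69 mm above the worktop (the point at 58 mm), upright on the near end of the carriage, 105 mm from the chuck's axis towards the robot. The carriage slides 170 mm along the stand's x with 3 N of friction and stays where left; it starts with the chuck 130 to 150 mm short of the drill tip; its inner stop is 22 mm past the tip
- drill_tip (a point): the drill bit's point, 117 mm above the worktop, 12 mm above the upper end of the seated spacer
- drill_bit: the steel drill bit, 4.4 mm across, pointing down from the motor's nose; origin at its point. Never to be touched

How it is judged:
By the outcome, as a careful person would: the job done as asked, in the order asked, and still so for the second after the job is handed in, with the robot touching nothing.
It also fails if it takes over 72 s, if anything falls off the work surface, if the arm or the gripper's body presses on something with over 40 N, if the wrist force passes 120 N, or if a joint passes its speed limit or range.

## Working session

There is one attempt and no reset: what is moved stays moved. The work goes in short steps, Python scripts to look and compute and a tool call to move; the robot and the scene stay as the last step left them, time stands still between calls to the robot, and variables do not carry over. Pictures are saved under pics/ and viewed, at most 10 in all, crops included, and the job is handed in when it is done.

Besides the shell and the picture viewer there is one more tool, called after "Call:" by a JSON object that holds its "method" and its "body", one argument or row to a line. move_arm: Moves the arm, as the interface text tells. Its arguments: {"type":"object","properties":{"jaw":{"type":"array","items":{"type":"number"}},"dp":{"type":"array","items":{"type":"array","items":{"type":"number"}}},"turn":{"type":"array","items":{"type":"array","items":{"type":"number"}}},"force":{"type":"number"}},"required":["jaw","dp","turn"]}

```bash
ls; mkdir -p pics
cat > h.py <<'E'
import numpy as np, cv2
from rig import observe, cams, ticket
def pose():
    s=observe(); T=np.eye(4); T[:3,:3]=s["tool_rot"]; T[:3,3]=s["position"]; return T
def cam(name,T=None):
    c=cams.calibration(name); f=200/np.tan(np.radians(c["vertical_fov"])/2)
    W=np.linalg.inv(c["view"]) if "view" in c else (pose() if T is None else T)@np.array(c["tool_from_camera"])
    return c,f,np.array(W)
def ray(name,px,T=None):
    c,f,W=cam(name,T); d=np.array([px[0]-c["cx"],px[1]-c["cy"]])/f; u=d.copy()
    for _ in range(20): u=d/(1+c["k1"]*(u@u))
    v=W[:3,:3]@np.array([u[0],-u[1],-1.]); return W[:3,3],v
def atz(name,px,z,T=None):
    o,v=ray(name,px,T); return o+v*(z-o[2])/v[2]
def tri(rs):
    A=np.zeros((3,3));b=np.zeros(3)
    for o,v in rs:
        v=v/np.linalg.norm(v);P=np.eye(3)-np.outer(v,v);A+=P;b+=P@o
    p=np.linalg.solve(A,b)
    res=[np.linalg.norm((np.eye(3)-np.outer(v,v)/(v@v))@(p-o)) for o,v in rs]
    return p,res
def px(loc): return np.array([loc[0]*640,loc[1]*400])
def proj(name,P,T=None):
    c,f,W=cam(name,T); q=np.linalg.inv(W)@np.r_[P,1]; u=np.array([q[0],-q[1]])/-q[2]
    return u*(1+c["k1"]*(u@u))*f+[c["cx"],c["cy"]]
E
python3 - <<'E'
from h import *
s=observe(); print({k:np.round(s[k],3).tolist() for k in s})
for n in ("scene","top","wrist"):
    im,d=cams.get_image(n); cv2.imwrite(f"pics/{n}0.png",im[...,::-1])
    for q in ["spacer_long","spacer_long_end","seat","ring_axis","knob_grip","drill_tip","jaw_a","stand","spacer_short","spacer_thick"]:
        r=cams.mark_of(n,q)
        print(n,q,[(round(x["p"],2),px(x["location"]).round(1).tolist()) for x in r[:2]])
E
```

```text
pics
{'time_s': 0.0, 'q': [52.464, 21.84, 74.384, -0.0, 83.86, -12.335], 'qvel': [-0.003, -0.075, -0.101, -0.09, 0.04, -0.082], 'joint_efforts': [-0.002, -44.846, -23.128, -0.0, 0.005, -0.0], 'position': [0.234, 0.497, 0.231], 'tool_rot': [[-0.905, 0.426, -0.001], [0.426, 0.905, -0.001], [0.0, -0.001, -1.0]], 'ft_force': [0.332, 0.433, -0.312], 'wrist_torque': [-0.049, 0.017, 0.04], 'gripper_force': 0.0, 'grip_width': 0.085}
scene spacer_long [(0.61, [328.0, 291.3])]
scene spacer_long_end [(0.6, [324.1, 268.5])]
scene seat [(0.64, [309.2, 195.3])]
scene ring_axis [(0.88, [306.6, 187.1])]
scene knob_grip [(0.89, [280.4, 211.9])]
scene drill_tip []
scene jaw_a [(0.6, [312.9, 194.4]), (0.56, [303.3, 198.2])]
scene stand [(0.77, [320.5, 204.1]), (0.74, [312.3, 197.6])]
scene spacer_short [(0.46, [373.2, 294.4])]
scene spacer_thick [(0.69, [311.3, 194.9]), (0.62, [352.5, 274.3])]
top spacer_long [(0.38, [386.0, 247.6])]
top spacer_long_end [(0.51, [387.8, 252.5])]
top seat [(0.96, [257.7, 204.7]), (0.4, [257.2, 207.4])]
top ring_axis [(0.8, [255.5, 206.9])]
top knob_grip [(0.97, [280.8, 248.2])]
top drill_tip []
top jaw_a [(0.53, [254.3, 203.1]), (0.51, [264.2, 207.1])]
top stand [(0.83, [250.3, 187.6]), (0.58, [254.1, 209.3])]
top spacer_short [(0.62, [410.2, 220.1])]
top spacer_thick [(0.51, [377.7, 226.5]), (0.23, [255.2, 206.2])]
wrist spacer_long []
wrist spacer_long_end []
wrist seat []
wrist ring_axis []
wrist knob_grip []
wrist drill_tip []
wrist jaw_a []
wrist stand []
wrist spacer_short []
wrist spacer_thick []
```

Run:
```python
from h import *
a=cv2.imread("pics/scene0.png");b=cv2.imread("pics/top0.png")
cv2.imwrite("pics/both.png",np.vstack([cv2.resize(a[130:330,180:480],(800,533))[:], ])[:533])
cv2.imwrite("pics/topc.png",cv2.resize(b[100:300,180:480],(800,533)))
S={"long_end":([324.1,268.5],[387.8,252.5]),"long":([328,291.3],[386,247.6]),"seat":([309.2,195.3],[257.7,204.7]),"ring":([306.6,187.1],[255.5,206.9]),"knob":([280.4,211.9],[280.8,248.2]),"stand":([320.5,204.1],[250.3,187.6]),"short":([373.2,294.4],[410.2,220.1]),"thick":([352.5,274.3],[377.7,226.5])}
for k,(u,v) in S.items():
    p,r=tri([ray("scene",u),ray("top",v)]); print(k,p.round(4),np.round(r,4))
for n in("scene","top"): print(n,cam(n)[2].round(3).tolist(),cam(n)[1])
```

```text
long_end [0.458  0.0119 0.0501] [0.002 0.002]
long [ 0.4666  0.0078 -0.0047] [0.0012 0.0012]
seat [0.5714 0.3151 0.0529] [0.0013 0.0013]
ring [0.5648 0.3166 0.0771] [0.0004 0.0004]
knob [0.4699 0.2617 0.0553] [0.0008 0.0008]
stand [0.6171 0.3401 0.0051] [0.0033 0.0033]
short [ 0.5331 -0.0526  0.0045] [0.0009 0.0009]
thick [0.5247 0.0252 0.0039] [0.0057 0.0057]
scene [[0.894, 0.218, -0.392, 0.163], [-0.448, 0.38, -0.809, -0.607], [-0.027, 0.899, 0.437, 0.536], [0.0, 0.0, 0.0, 1.0]] 431.2588985024973
top [[-0.017, 0.996, -0.084, 0.468], [-1.0, -0.016, 0.02, 0.185], [0.019, 0.084, 0.996, 1.043], [0.0, 0.0, 0.0, 1.0]] 425.9401409995856
```

View pics/both.png

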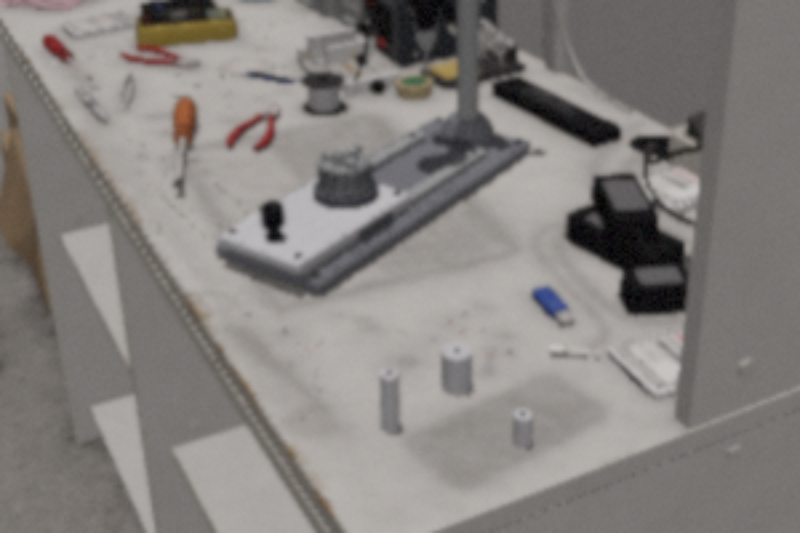

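View pics/topc.png

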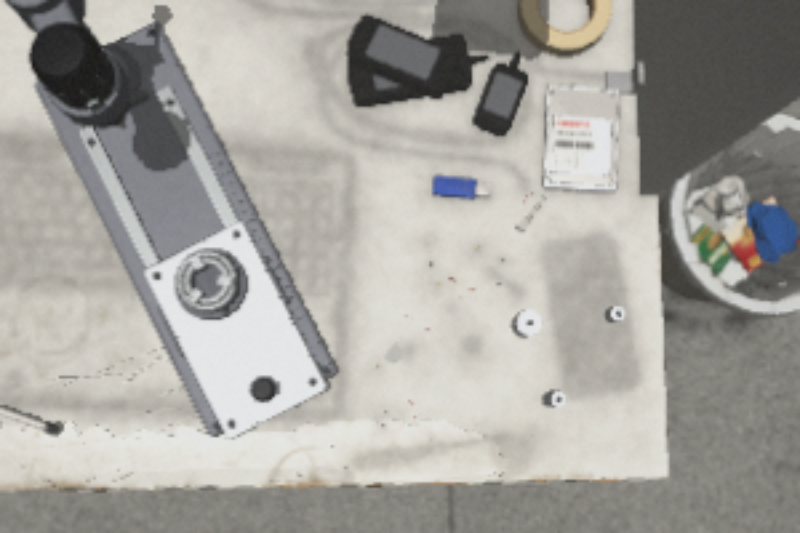

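The overview shows the long spacer nearest the table edge. In the scene crop it is at about (390,400), in the top crop at (555,398). The thick spacer (527,322) and the short one (616,313) stand clear of it. The chuck is at (210,283) and the knob at (263,388) in the top crop.

Run:
```python
from h import *
c=cams.calibration("wrist"); print(np.round(c["tool_from_camera"],3).tolist(),c["vertical_fov"],c["cx"],c["cy"])
T=pose()
for g in ([.458,.011,.16],[.565,.316,.2]): print(T[:3,:3].T@(np.array(g)-T[:3,3])*100)
```

```text
[[-0.0, 0.959, 0.283, 0.072], [1.0, 0.0, -0.0, 0.0], [-0.0, 0.283, -0.959, -0.144], [0.0, 0.0, 0.0, 1.0]] 63.05248807734482 328.640000462812 201.28777974167753
[-40.97421241 -34.5035536    7.1321092 ]
[-37.67018275  -2.35040055   3.13234211]
```

Call:
{"method": "move_arm", "body": {
  "jaw": [8.5, 8, 7, 6, 5, 4.5, 4.5, 4.5, 4.5, 4.5, 4.5, 4.5],
  "dp": [
    [-3.1, -2.6, 0.3],
    [-3.1, -2.6, 0.3],
    [-3.1, -2.6, 0.3],
    [-3.1, -2.6, 0.3],
    [-3.1, -2.6, 0.3],
    [-3.1, -2.6, 0.3],
    [-3.1, -2.6, 0.3],
    [-3.1, -2.6, 0.3],
    [-3.1, -2.6, 0.3],
    [-3.1, -2.6, 0.3],
    [-3.1, -2.6, 0.5],
    [-3.1, -2.6, 0.5]
  ],
  "turn": [
    [0, 0, 0],
    [0, 0, 0],
    [0, 0, 0],
    [0, 0, 0],
    [0, 0, 0],
    [0, 0, 0],
    [0, 0, 0],
    [0, 0, 0],
    [0, 0, 0],
    [0, 0, 0],
    [0, 0, 0],
    [0, 0, 0]
  ]
}}

```text
time_s: 2.65
position: [0.4384, 0.0549, 0.1915]
tool_rot: [[-0.905, 0.426, 0.001], [0.426, 0.905, -0.0], [-0.001, 0.0, -1.0]]
ft_force: [0.0, 0.1, -0.1]
grip_width: 0.0451
gripper_force: 0.0
```

Call:
{"method": "move_arm", "body": {
  "jaw": [4.5, 4.5, 4.5],
  "dp": [
    [-2.0, -1.7, 1.0],
    [-1.8, -1.6, 1.0],
    [0, 0, 0]
  ],
  "turn": [
    [0, 0, 0],
    [0, 0, 0],
    [0, 0, 0]
  ]
}}

```text
time_s: 2.9
position: [0.4592, 0.0076, 0.1698]
tool_rot: [[-0.903, 0.429, -0.002], [0.429, 0.903, -0.0], [0.001, -0.001, -1.0]]
ft_force: [-1.2, 0.3, 0.8]
grip_width: 0.045
gripper_force: 0.0
```

```bash
cat > look.py <<'E'
import sys
from h import *
T=pose(); im,d=cams.get_image("wrist"); cv2.imwrite(f"pics/{sys.argv[1]}.png",im[...,::-1])
print("TCP",T[:3,3].round(4),"q",np.round(observe()["q"],1)); print(T[:3,:3].round(3).tolist())
for a in sys.argv[2:]:
    q,z=a.split(":")
    for x in cams.mark_of("wrist",q)[:2]:
        p=px(x["location"]); P=atz("wrist",p,float(z),T); print(q,round(x["p"],2),p.round(1),P.round(4),"tool cm",(T[:3,:3].T@(P-T[:3,3])*100).round(2),"ray",[r.round(4).tolist() for r in ray("wrist",p,T)])
E
python3 look.py w1 spacer_long_end:0.05 spacer_long:0
```

```text
TCP [0.4592 0.0076 0.1698] q [-13.7  16.2  94.   -0.   69.9 -78.3]
[[-0.903, 0.429, -0.002], [0.429, 0.903, -0.0], [0.001, -0.001, -1.0]]
spacer_long_end 0.69 [333.8 196. ] [0.4623 0.011  0.05  ] tool cm [-0.15  0.45 11.98] ray [[0.3949, 0.0386, 0.3136], [0.2468, -0.1006, -0.9641]]
spacer_long_end 0.68 [310.4 268.6] [ 0.5145 -0.0367  0.05  ] tool cm [-6.91 -1.62 11.97] ray [[0.3949, 0.0386, 0.3136], [0.4089, -0.2572, -0.9013]]
spacer_long 0.66 [331.5 180.6] [0.46   0.0105 0.    ] tool cm [ 0.03  0.3  16.98] ray [[0.3949, 0.0386, 0.3136], [0.2028, -0.0876, -0.9774]]
```

Call:
{"method": "move_arm", "body": {
  "jaw": [4.5, 4.5, 4.5],
  "dp": [
    [-0.1, 0.4, 3.5],
    [0, 0, 3.5],
    [0, 0, 0]
  ],
  "turn": [
    [0, 0, 0],
    [0, 0, 0],
    [0, 0, 0]
  ]
}}

```text
time_s: 3.3
position: [0.458, 0.0158, 0.0976]
tool_rot: [[-0.906, 0.424, -0.008], [0.424, 0.906, 0.002], [0.008, -0.002, -1.0]]
ft_force: [-1.5, 0.3, -0.4]
grip_width: 0.0451
gripper_force: 0.0
```

```bash
python3 look.py w2 spacer_long_end:0.05 spacer_long:0
python3 - <<'E'
import cv2,numpy as np
cv2.imwrite("pics/w12.png",np.hstack([cv2.resize(cv2.imread(f"pics/w{i}.png"),(400,250)) for i in (1,2)]))
E
```

```text
TCP [0.458  0.0158 0.0976] q [-12.9  21.9  99.6   0.   58.9 -77.8]
[[-0.906, 0.424, -0.008], [0.424, 0.906, 0.002], [0.008, -0.002, -1.0]]
spacer_long_end 0.66 [316.3 239.4] [0.4634 0.0048 0.05  ] tool cm [-1.   -0.76  4.75] ray [[0.3944, 0.0461, 0.2419], [0.3341, -0.2, -0.9292]]
spacer_long 0.91 [320.3 211.5] [0.4616 0.007  0.    ] tool cm [-0.79 -0.63  9.75] ray [[0.3944, 0.0461, 0.2419], [0.2649, -0.1539, -0.9528]]
```

View pics/w12.png

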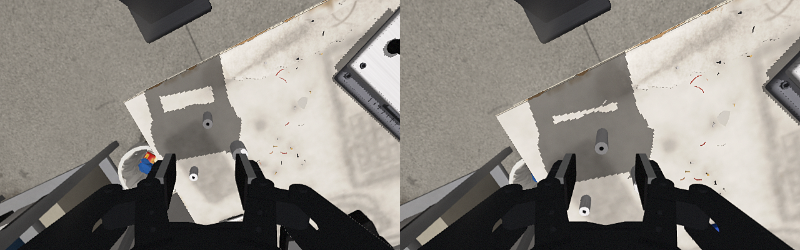

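w1 and w2 (left and right) show the long spacer standing alone between the fingers, with its bore near (323,238) in w2. The arm may still have been settling there, so I'll take one settled look.

```bash
python3 look.py w3 spacer_long_end:0.05 spacer_long:0
python3 - <<'E'
from h import *
T=pose(); print(T[:3,3]); im=cv2.imread("pics/w3.png")
cv2.imwrite("pics/w3c.png",cv2.resize(im[180:280,260:380],(720,600),interpolation=cv2.INTER_NEAREST))
for q in("spacer_long",):
    for r in cams.outline_of("wrist",q): ys,xs=np.nonzero(r["mask"]); print(r["p"],xs.min(),xs.max(),ys.min(),ys.max())
E
```

```text
TCP [0.4614 0.0146 0.1029] q [-12.9  21.6  99.3   0.   58.9 -77.8]
[[-0.905, 0.425, 0.002], [0.425, 0.905, -0.0], [-0.002, 0.0, -1.0]]
spacer_long_end 0.74 [318.2 227.7] [0.4625 0.0069 0.05  ] tool cm [-0.41 -0.65  5.29] ray [[0.3964, 0.0452, 0.2465], [0.3145, -0.1823, -0.9356]]
spacer_long 0.76 [323.1 198.4] [0.4587 0.0113 0.    ] tool cm [ 0.12 -0.42 10.29] ray [[0.3964, 0.0452, 0.2465], [0.2429, -0.1322, -0.9612]]
[0.46169383 0.01417207 0.10313856]
0.97 311 332 197 237
```

View pics/w3c.png

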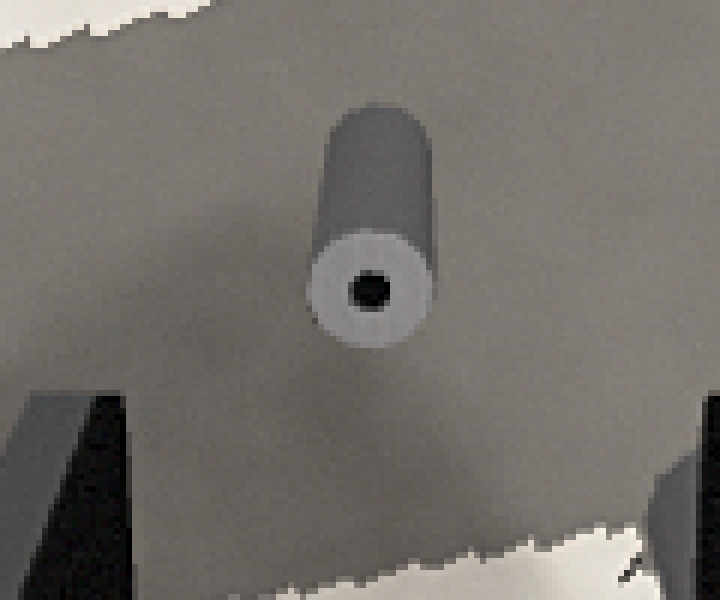

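Run:
```python
from h import *
T=pose()
P,r=tri([ray("wrist",(321.7,228.4),T),ray("top",(387.8,252.5)),ray("scene",(324.1,268.5))]);print(P,r)
P=atz("wrist",(321.7,228.4),.05,T); print(P,(T[:3,:3].T@(P-T[:3,3])*100).round(2))
```

```text
[0.45939244 0.01062506 0.05234106] [np.float64(0.004023687605862257), np.float64(0.004066295311144655), np.float64(0.0013387271516003424)]
[0.46405481 0.00823831 0.05      ] [-0.46 -0.43  5.29]
```

Call:
{"method": "move_arm", "body": {
  "jaw": [4.5, 4.5, 4.5, 4.5, 4.5, 4.5, 3.5, 2.5, 1.5, 1.0, 1.0, 1.0],
  "dp": [
    [-0.4, -0.4, 0.5],
    [0, 0, 2.0],
    [0, 0, 2.0],
    [0, 0, 2.0],
    [0, 0, 1.0],
    [0, 0, 0],
    [0, 0, 0],
    [0, 0, 0],
    [0, 0, 0],
    [0, 0, 0],
    [0, 0, 0],
    [0, 0, 0]
  ],
  "turn": [
    [0, 0, 0],
    [0, 0, 0],
    [0, 0, 0],
    [0, 0, 0],
    [0, 0, 0],
    [0, 0, 0],
    [0, 0, 0],
    [0, 0, 0],
    [0, 0, 0],
    [0, 0, 0],
    [0, 0, 0],
    [0, 0, 0]
  ],
  "force": 30
}}

```text
time_s: 4.65
position: [0.4634, 0.0086, 0.0272]
tool_rot: [[-0.905, 0.426, 0.002], [0.426, 0.905, -0.001], [-0.002, 0.0, -1.0]]
ft_force: [-1.4, -1.1, 6.4]
grip_width: 0.0128
gripper_force: 29.4
```

Run:
```python
from h import *
T=pose();s=observe(); print(T.round(4),s["grip_width"],s["gripper_force"],s["q"])
for g in ([.565,.316,.2],): print(T[:3,:3].T@(np.array(g)-T[:3,3])*100)
im,d=cams.get_image("wrist"); cv2.imwrite("pics/w4.png",im[...,::-1])
for q in("spacer_long",):
    for r in cams.outline_of("wrist",q): ys,xs=np.nonzero(r["mask"]); print(r["p"],xs.min(),xs.max(),ys.min(),ys.max())
for r in cams.mark_of("wrist","spacer_long_end"): print(r["p"],px(r["location"]))
```

```text
[[-9.049e-01  4.257e-01  2.100e-03  4.634e-01]
 [ 4.257e-01  9.049e-01 -6.000e-04  8.600e-03]
 [-2.200e-03  3.000e-04 -1.000e+00  2.720e-02]
 [ 0.000e+00  0.000e+00  0.000e+00  1.000e+00]] 0.012779063038985558 29.369904398918152 [-1.36204623e+01  2.91285174e+01  1.03868401e+02 -1.09139922e-02
  4.68788568e+01 -7.84208186e+01]
[  3.85326129  32.148119   -17.27781355]
0.7 314 343 228 297
0.75 [325.376 282.68 ]
```

Call:
{"method": "move_arm", "body": {
  "jaw": [1.0, 1.0, 1.0, 1.0, 1.0, 1.0, 1.0, 1.0, 1.0, 1.0, 1.0, 1.0],
  "dp": [
    [0, 0, -1.5],
    [0, 0, -3.5],
    [0, 0.5, -4.0],
    [0.4, 3.0, -2.5],
    [0.5, 4.0, -1.0],
    [0.5, 4.0, 0],
    [0.5, 4.0, 0],
    [0.5, 4.0, 0],
    [0.5, 4.0, 0],
    [0.5, 4.0, 0],
    [0.4, 2.9, 0],
    [0, 1.5, 0]
  ],
  "turn": [
    [0, 0, 0],
    [0, 0, 0],
    [0, 0, 0],
    [0, 0, 0],
    [0, 0, 0],
    [0, 0, 0],
    [0, 0, 0],
    [0, 0, 0],
    [0, 0, 0],
    [0, 0, 0],
    [0, 0, 0],
    [0, 0, 0]
  ],
  "force": 30
}}

```text
time_s: 5.8
position: [0.564, 0.3172, 0.1511]
tool_rot: [[-0.906, 0.423, 0.0], [0.423, 0.906, 0.001], [0.0, 0.001, -1.0]]
ft_force: [-0.2, -0.1, -0.3]
grip_width: 0.0129
gripper_force: 29.4
```

Call:
{"method": "move_arm", "body": {
  "jaw": [1.0, 1.0, 1.0, 1.0, 1.0, 1.0],
  "dp": [
    [0, 0, 0],
    [0, 0, 0],
    [0, 0, 0],
    [0, 0, 0],
    [0, 0, 0],
    [0, 0, 0]
  ],
  "turn": [
    [0, 0, 0],
    [0, 0, 0],
    [0, 0, 0],
    [0, 0, 0],
    [0, 0, 0],
    [0, 0, 0]
  ]
}}

```text
time_s: 6.3
position: [0.5642, 0.3128, 0.1516]
tool_rot: [[-0.904, 0.427, 0.0], [0.427, 0.904, -0.0], [-0.0, 0.0, -1.0]]
ft_force: [0.4, 0.1, -0.1]
grip_width: 0.0127
gripper_force: 29.4
```

```bash
python3 look.py w5 seat:0.055 ring_axis:0.0725 spacer_long_end:0.19 knob_grip:0.058 jaw_a:0.06
```

```text
TCP [0.5642 0.3128 0.1516] q [ 18.5  34.8  65.1  -0.   80.1 -46.2]
[[-0.904, 0.427, 0.0], [0.427, 0.904, -0.0], [-0.0, 0.0, -1.0]]
seat 0.56 [328.8 207.5] [0.5683 0.3113 0.055 ] tool cm [-0.43  0.03  9.66] ray [[0.4995, 0.3435, 0.2953], [0.2729, -0.1279, -0.9537]]
seat 0.24 [331.4 198. ] [0.5622 0.3163 0.055 ] tool cm [0.33 0.23 9.66] ray [[0.4995, 0.3435, 0.2953], [0.2509, -0.1089, -0.962]]
ring_axis 0.84 [336.3 213.7] [0.5698 0.3165 0.0725] tool cm [-0.35  0.57  7.91] ray [[0.4995, 0.3435, 0.2953], [0.2992, -0.1149, -0.9483]]
spacer_long_end 0.84 [329.3 284.3] [0.5562 0.317  0.19  ] tool cm [ 0.9   0.04 -3.84] ray [[0.4995, 0.3435, 0.2953], [0.4777, -0.2231, -0.8871]]
spacer_long_end 0.65 [329.9 207.5] [0.5298 0.3297 0.19  ] tool cm [ 3.83  0.06 -3.84] ray [[0.4995, 0.3435, 0.2953], [0.2743, -0.1249, -0.9537]]
knob_grip 0.73 [217.6 123.2] [0.4771 0.2671 0.058 ] tool cm [ 5.93 -7.85  9.36] ray [[0.4995, 0.3435, 0.2953], [-0.0972, -0.3306, -1.027]]
jaw_a 0.69 [343.4 216. ] [0.5777 0.3191 0.06  ] tool cm [-0.95  1.15  9.16] ray [[0.4995, 0.3435, 0.2953], [0.3145, -0.0981, -0.9463]]
jaw_a 0.57 [318.3 211.6] [0.5664 0.3033 0.06  ] tool cm [-0.6  -0.77  9.16] ray [[0.4995, 0.3435, 0.2953], [0.2699, -0.1623, -0.9502]]
```

View pics/w5.png

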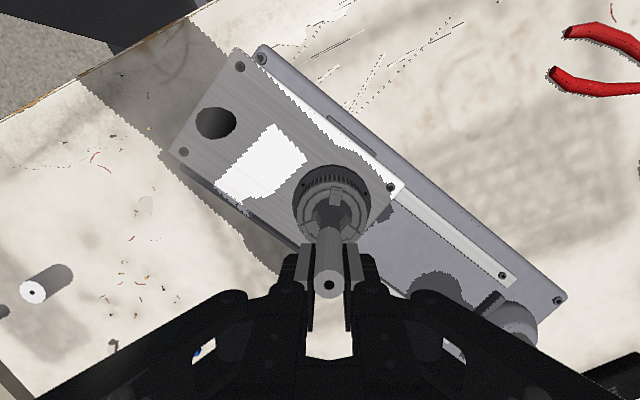

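w5 shows the spacer hanging centred between the fingers with its bore at (329,285). The chuck ring spans columns 292–371, and the knob is at (216,123). Next I'll zoom in on the chuck and overlay the projected ring circle.

Run:
```python
from h import *
T=pose(); print(T[:3,3])
im=cv2.imread("pics/w5.png")
s=7
y0,x0=150,280
cr=cv2.resize(im[y0:y0+85,x0:x0+110],None,fx=s,fy=s,interpolation=cv2.INTER_CUBIC)
def circ(C,r,col):
    for a in np.linspace(0,2*np.pi,120):
        u=proj("wrist",np.array(C)+[r*np.cos(a),r*np.sin(a),0],T); cv2.circle(cr,tuple(np.int32((u+.5-[x0,y0])*s)),1,col,-1)
circ([.567,.315,.0725],.026,(0,255,0)); circ([.567,.315,.045],.032,(0,0,255))
cv2.imwrite("pics/w5c.png",cr)
P=atz("wrist",(329.3,284.8),.1744,T); print(P,(T[:3,:3].T@(P-T[:3,3])*100).round(2))
for n,q in (("wrist","ring_axis"),("wrist","seat")):
    for r in cams.outline_of(n,q)[:2]:
        ys,xs=np.nonzero(r["mask"]); print(n,q,r["p"],xs.min(),xs.max(),ys.min(),ys.max())
```

```text
[0.56420458 0.31351068 0.15132081]
[0.56469177 0.31378032 0.1744    ] [-0.03  0.05 -2.31]
wrist ring_axis 0.77 168 404 48 248
wrist seat 0.73 168 404 47 248
```

View pics/w5c.png

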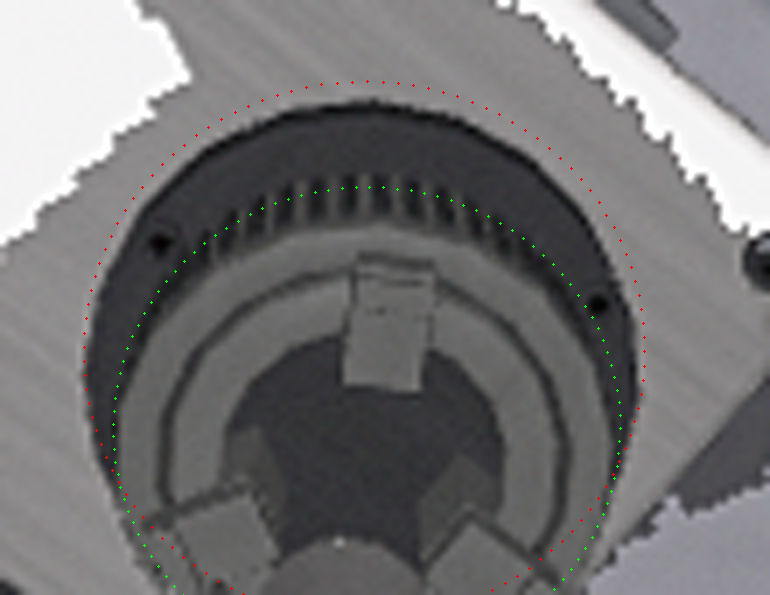

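The overlay shows the true ring centre about 4 px lower in the image than assumed, which is −x in the tool frame. The columns match. I'll shift, lower to just above the jaws and look again.

Call:
{"method": "move_arm", "body": {
  "jaw": [1.0, 1.0, 1.0, 1.0, 1.0, 1.0, 1.0, 1.0],
  "dp": [
    [-0.4, 0.2, 0.5],
    [0, 0, 1.2],
    [0, 0, 1.0],
    [0, 0, 0.5],
    [0, 0, 0],
    [0, 0, 0],
    [0, 0, 0],
    [0, 0, 0]
  ],
  "turn": [
    [0, 0, 0],
    [0, 0, 0],
    [0, 0, 0],
    [0, 0, 0],
    [0, 0, 0],
    [0, 0, 0],
    [0, 0, 0],
    [0, 0, 0]
  ]
}}

```text
time_s: 7.37
position: [0.5689, 0.3138, 0.1199]
tool_rot: [[-0.905, 0.426, 0.001], [0.426, 0.905, 0.0], [-0.001, 0.001, -1.0]]
ft_force: [0.2, -0.2, 0.4]
grip_width: 0.0127
gripper_force: 29.4
```

```bash
python3 look.py w6 seat:0.055 spacer_long_end:0.142
python3 - <<'E'
from h import *
T=pose(); print(T[:3,3])
im=cv2.imread("pics/w6.png")
s=6
y0,x0=150,265
cr=cv2.resize(im[y0:y0+100,x0:x0+130],None,fx=s,fy=s,interpolation=cv2.INTER_CUBIC)
def circ(C,r,col):
    for a in np.linspace(0,2*np.pi,120):
        u=proj("wrist",np.array(C)+[r*np.cos(a),r*np.sin(a),0],T); cv2.circle(cr,tuple(np.int32((u+.5-[x0,y0])*s)),1,col,-1)
A=T[:3,3]
circ([A[0],A[1],.0725],.026,(0,255,0)); circ([A[0],A[1],.045],.032,(0,0,255)); circ([A[0],A[1],A[2]-.0272],.007,(255,0,0))
circ([A[0],A[1],A[2]+.0228],.007,(255,255,0))
cv2.imwrite("pics/w6c.png",cr)
E
```

```text
TCP [0.5689 0.3138 0.1199] q [ 18.5  36.8  66.8   0.   76.3 -46.3]
[[-0.905, 0.426, 0.001], [0.426, 0.905, 0.0], [-0.001, 0.001, -1.0]]
seat 0.83 [325.2 217.1] [0.5691 0.3114 0.055 ] tool cm [-0.11 -0.21  6.49] ray [[0.5041, 0.3444, 0.2636], [0.2946, -0.1494, -0.9452]]
spacer_long_end 0.9 [329.5 282.9] [0.5692 0.3143 0.142 ] tool cm [-0.    0.05 -2.21] ray [[0.5041, 0.3444, 0.2636], [0.4753, -0.22, -0.8879]]
[0.56879512 0.31376199 0.11971164]
```

View pics/w6c.png

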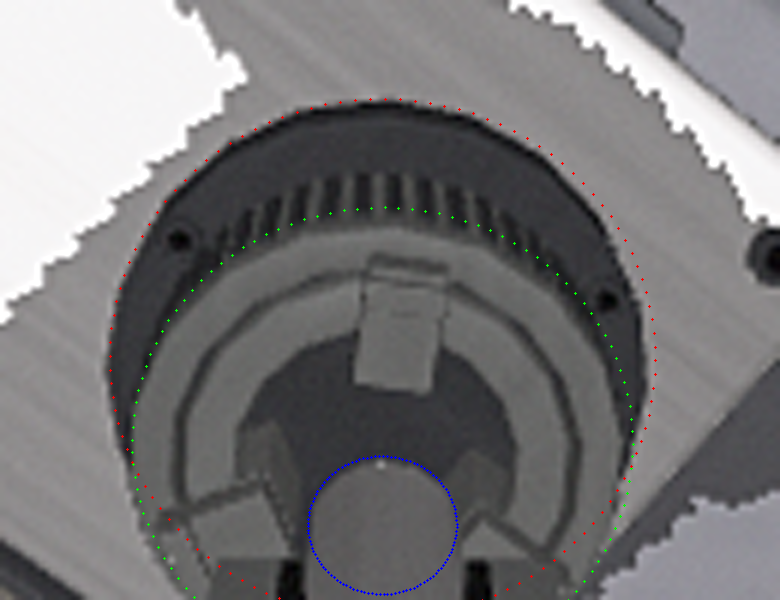

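The spacer's lower end (blue circle) and the plate (red) line up with the chuck to within about 0.5 mm, so I'll lower it in.

Call:
{"method": "move_arm", "body": {
  "jaw": [1.0, 1.0, 1.0, 1.0, 1.0, 1.0, 1.0, 1.0, 1.0, 1.0],
  "dp": [
    [-0.05, -0.03, 0.5],
    [0, 0, 1.0],
    [0, 0, 1.0],
    [0, 0, 0.7],
    [0, 0, 0.3],
    [0, 0, 0.1],
    [0, 0, 0.1],
    [0, 0, 0],
    [0, 0, 0],
    [0, 0, 0]
  ],
  "turn": [
    [0, 0, 0],
    [0, 0, 0],
    [0, 0, 0],
    [0, 0, 0],
    [0, 0, 0],
    [0, 0, 0],
    [0, 0, 0],
    [0, 0, 0],
    [0, 0, 0],
    [0, 0, 0]
  ]
}}

```text
time_s: 8.35
position: [0.5691, 0.3133, 0.0825]
tool_rot: [[-0.905, 0.426, 0.0], [0.426, 0.905, 0.0], [-0.0, 0.0, -1.0]]
ft_force: [-0.5, -0.5, -1.4]
grip_width: 0.0128
gripper_force: 29.3
```

Call:
{"method": "move_arm", "body": {
  "jaw": [1.0, 1.0, 1.0, 1.0],
  "dp": [
    [0, 0, 0.08],
    [0, 0, 0],
    [0, 0, 0],
    [0, 0, 0]
  ],
  "turn": [
    [0, 0, 0],
    [0, 0, 0],
    [0, 0, 0],
    [0, 0, 0]
  ]
}}

```text
time_s: 8.68
position: [0.5692, 0.3133, 0.0823]
tool_rot: [[-0.905, 0.426, 0.001], [0.426, 0.905, 0.0], [-0.001, 0.001, -1.0]]
ft_force: [-1.8, -1.0, 6.0]
grip_width: 0.0129
gripper_force: 29.9
```

Call:
{"method": "move_arm", "body": {
  "jaw": [2.0, 3.0, 4.5, 6.5, 8.5, 8.5, 8.5, 8.5, 8.5, 8.5, 8.5, 8.5],
  "dp": [
    [0, 0, 0],
    [0, 0, 0],
    [0, 0, 0],
    [0, 0, 0],
    [0, 0, 0],
    [0, 0, 0],
    [0, 0, 0],
    [0, 0, 0],
    [0, 0, 0],
    [0, 0, 0],
    [0, 0, 0],
    [0, 0, 0]
  ],
  "turn": [
    [0, 0, 0],
    [0, 0, 0],
    [0, 0, 0],
    [0, 0, 0],
    [0, 0, 0],
    [0, 0, -0.12],
    [0, 0, -0.12],
    [0, 0, -0.12],
    [0, 0, -0.12],
    [0, 0, -0.12],
    [0, 0, -0.12],
    [0, 0, -0.12]
  ]
}}

```text
time_s: 9.68
position: [0.569, 0.3132, 0.0814]
tool_rot: [[-0.919, -0.395, -0.0], [-0.395, 0.919, -0.0], [0.0, 0.0, -1.0]]
ft_force: [-0.8, 0.0, -0.2]
grip_width: 0.085
gripper_force: 0.0
```

Call:
{"method": "move_arm", "body": {
  "jaw": [8.5, 8.5, 8.5, 8.5, 8.5, 8.5, 8.5, 8.5, 8.5, 8.5, 8.5, 8.5],
  "dp": [
    [0, 0, 0],
    [0, 0, 0],
    [0, 0, 0],
    [0, 0, 0],
    [0, 0, 0],
    [0, 0, 0],
    [0, 0, 0],
    [0, 0, 0],
    [0, 0, 0],
    [0, 0, 0],
    [0, 0, 0],
    [0, 0, 0]
  ],
  "turn": [
    [0, 0, -0.12],
    [0, 0, -0.12],
    [0, 0, -0.12],
    [0, 0, -0.12],
    [0, 0, -0.12],
    [0, 0, -0.12],
    [0, 0, -0.12],
    [0, 0, -0.12],
    [0, 0, 0],
    [0, 0, 0],
    [0, 0, 0],
    [0, 0, 0]
  ]
}}

```text
time_s: 10.68
position: [0.569, 0.3132, 0.0815]
tool_rot: [[-0.211, -0.977, -0.0], [-0.977, 0.211, -0.0], [0.0, 0.0, -1.0]]
ft_force: [0.2, -0.3, -0.0]
grip_width: 0.0849
gripper_force: 0.0
```

```bash
python3 look.py w7 spacer_long_end:0.105
python3 - <<'E'
from h import *
T=pose(); im=cv2.imread("pics/w7.png")
s=4
y0,x0=150,230
cr=cv2.resize(im[y0:y0+150,x0:x0+200],None,fx=s,fy=s,interpolation=cv2.INTER_CUBIC)
def circ(C,r,col):
    for a in np.linspace(0,2*np.pi,120):
        u=proj("wrist",np.array(C)+[r*np.cos(a),r*np.sin(a),0],T); cv2.circle(cr,tuple(np.int32((u+.5-[x0,y0])*s)),1,col,-1)
A=T[:3,3]
circ([A[0],A[1],.0725],.026,(0,255,0)); circ([A[0],A[1],.045],.032,(0,0,255)); circ([A[0],A[1],.105],.007,(255,0,0))
cv2.imwrite("pics/w7c.png",cr)
E
```

```text
TCP [0.569  0.3132 0.0815] q [  18.4   39.    69.3    0.    71.6 -149.4]
[[-0.211, -0.977, -0.0], [-0.977, 0.211, -0.0], [0.0, 0.0, -1.0]]
spacer_long_end 0.62 [330.4 286. ] [0.5688 0.3137 0.105 ] tool cm [-0.04  0.03 -2.35] ray [[0.5542, 0.2429, 0.2252], [0.1075, 0.5214, -0.8855]]
```

View pics/w7c.png

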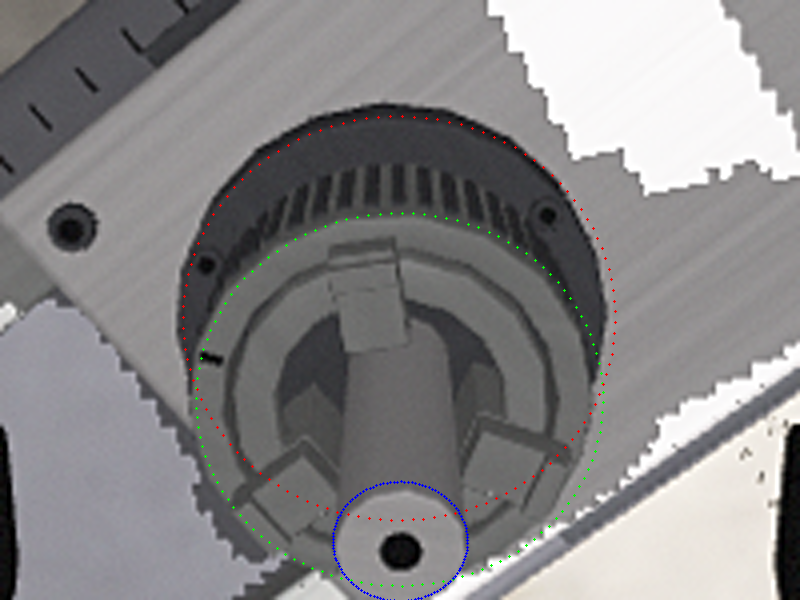

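The spacer stands seated between the three jaws (bore at 400,550 in the crop), and the ring centre is about 0.7 mm toward −y of the tool. Next I'll go down around the ring and grip it.

Call:
{"method": "move_arm", "body": {
  "jaw": [8.5, 8.5, 8.5, 8.5, 8.5, 7.5, 6.8, 6.2, 5.7, 5.3, 5.0, 4.8],
  "dp": [
    [0.05, -0.07, 0.5],
    [0, 0, 1.0],
    [0, 0, 1.0],
    [0, 0, 0.6],
    [0, 0, 0.25],
    [0, 0, 0],
    [0, 0, 0],
    [0, 0, 0],
    [0, 0, 0],
    [0, 0, 0],
    [0, 0, 0],
    [0, 0, 0]
  ],
  "turn": [
    [0, 0, 0],
    [0, 0, 0],
    [0, 0, 0],
    [0, 0, 0],
    [0, 0, 0],
    [0, 0, 0],
    [0, 0, 0],
    [0, 0, 0],
    [0, 0, 0],
    [0, 0, 0],
    [0, 0, 0],
    [0, 0, 0]
  ],
  "force": 60
}}

```text
time_s: 11.78
position: [0.5698, 0.3127, 0.049]
tool_rot: [[-0.209, -0.978, 0.001], [-0.978, 0.209, 0.0], [-0.001, -0.001, -1.0]]
ft_force: [-1.7, -0.6, 5.5]
grip_width: 0.0507
gripper_force: 61.1
```

Call:
{"method": "move_arm", "body": {
  "jaw": [4.8, 4.8, 4.8, 4.8],
  "dp": [
    [0, 0, 0],
    [0, 0, 0],
    [0, 0, 0],
    [0, 0, 0]
  ],
  "turn": [
    [0, 0, 0],
    [0, 0, 0],
    [0, 0, 0],
    [0, 0, 0]
  ]
}}

```text
time_s: 12.12
position: [0.5698, 0.3128, 0.049]
tool_rot: [[-0.209, -0.978, 0.001], [-0.978, 0.209, 0.001], [-0.001, -0.001, -1.0]]
ft_force: [-0.9, 0.3, 6.1]
grip_width: 0.0507
gripper_force: 61.1
```

```bash
cat > st.py <<'E'
from h import *
s=observe(); print({k:np.round(s[k],3).tolist() for k in ("time_s","q","position","ft_force","wrist_torque","grip_width","gripper_force")},s["joint_efforts"][5])
E
python3 st.py
```

```text
{'time_s': 12.117, 'q': [18.346, 41.125, 71.123, 0.008, 67.679, -149.595], 'position': [0.57, 0.313, 0.049], 'ft_force': [-0.907, 0.263, 6.073], 'wrist_torque': [-0.002, 0.32, -0.041], 'grip_width': 0.051, 'gripper_force': 61.14} -0.030419997638091445
```

Call:
{"method": "move_arm", "body": {
  "jaw": [4.8, 4.8, 4.8, 4.8, 4.8, 4.8, 4.8, 4.8, 4.8, 4.8, 4.8, 4.8],
  "dp": [
    [0, 0, 0],
    [0, 0, 0],
    [0, 0, 0],
    [0, 0, 0],
    [0, 0, 0],
    [0, 0, 0],
    [0, 0, 0],
    [0, 0, 0],
    [0, 0, 0],
    [0, 0, 0],
    [0, 0, 0],
    [0, 0, 0]
  ],
  "turn": [
    [0, 0, 0.06],
    [0, 0, 0.06],
    [0, 0, 0.06],
    [0, 0, 0.06],
    [0, 0, 0.06],
    [0, 0, 0.06],
    [0, 0, 0.06],
    [0, 0, 0.06],
    [0, 0, 0.06],
    [0, 0, 0.06],
    [0, 0, 0.06],
    [0, 0, 0.06]
  ]
}}

```text
time_s: 13.12
position: [0.5698, 0.3127, 0.049]
tool_rot: [[-0.803, -0.595, 0.001], [-0.595, 0.803, 0.0], [-0.001, -0.001, -1.0]]
ft_force: [-1.1, -0.8, 5.4]
grip_width: 0.0508
gripper_force: 61.3
```

```bash
python3 st.py
```

```text
{'time_s': 13.117, 'q': [18.346, 41.128, 71.12, -0.006, 67.674, -108.187], 'position': [0.57, 0.313, 0.049], 'ft_force': [-1.116, -0.839, 5.425], 'wrist_torque': [-0.079, 0.247, 0.185], 'grip_width': 0.051, 'gripper_force': 61.251} -0.790828038007021
```

Call:
{"method": "move_arm", "body": {
  "jaw": [4.8, 4.8, 4.8, 4.8, 4.8, 4.8, 4.8, 4.8, 4.8, 4.8, 4.8, 4.8],
  "dp": [
    [0, 0, 0],
    [0, 0, 0],
    [0, 0, 0],
    [0, 0, 0],
    [0, 0, 0],
    [0, 0, 0],
    [0, 0, 0],
    [0, 0, 0],
    [0, 0, 0],
    [0, 0, 0],
    [0, 0, 0],
    [0, 0, 0]
  ],
  "turn": [
    [0, 0, 0.06],
    [0, 0, 0.06],
    [0, 0, 0.06],
    [0, 0, 0.06],
    [0, 0, 0.06],
    [0, 0, 0.06],
    [0, 0, 0.06],
    [0, 0, 0.06],
    [0, 0, 0.06],
    [0, 0, 0.06],
    [0, 0, 0.06],
    [0, 0, 0.06]
  ]
}}

```text
time_s: 14.12
position: [0.5699, 0.3127, 0.049]
tool_rot: [[-0.997, 0.082, 0.001], [0.082, 0.997, 0.0], [-0.001, 0.0, -1.0]]
ft_force: [-1.1, -2.1, 5.7]
grip_width: 0.051
gripper_force: 61.3
```

```bash
python3 st.py
```

```text
{'time_s': 14.117, 'q': [18.343, 41.127, 71.12, -0.015, 67.675, -66.933], 'position': [0.57, 0.313, 0.049], 'ft_force': [-1.062, -2.075, 5.72], 'wrist_torque': [-0.156, 0.253, 0.096], 'grip_width': 0.051, 'gripper_force': 61.277} -0.7901063561439514
```

Call:
{"method": "move_arm", "body": {
  "jaw": [4.8, 4.8, 4.8],
  "dp": [
    [0, 0, 0],
    [0, 0, 0],
    [0, 0, 0]
  ],
  "turn": [
    [0, 0, 0.06],
    [0, 0, 0.06],
    [0, 0, 0.06]
  ]
}}

```text
time_s: 14.37
position: [0.5698, 0.3126, 0.049]
tool_rot: [[-0.966, 0.259, 0.001], [0.259, 0.966, 0.0], [-0.001, 0.0, -1.0]]
ft_force: [-1.6, -1.4, 5.6]
grip_width: 0.0509
gripper_force: 61.3
```

```bash
python3 st.py
```

```text
{'time_s': 14.367, 'q': [18.341, 41.126, 71.123, -0.017, 67.676, -56.62], 'position': [0.57, 0.313, 0.049], 'ft_force': [-1.612, -1.434, 5.633], 'wrist_torque': [-0.185, 0.237, 0.199], 'grip_width': 0.051, 'gripper_force': 61.286} -0.7893027551472187
```

Call:
{"method": "move_arm", "body": {
  "jaw": [4.8, 4.8, 4.8],
  "dp": [
    [0, 0, 0],
    [0, 0, 0],
    [0, 0, 0]
  ],
  "turn": [
    [0, 0, 0.05],
    [0, 0, 0.05],
    [0, 0, 0.05]
  ]
}}

```text
time_s: 14.62
position: [0.5698, 0.3126, 0.049]
tool_rot: [[-0.916, 0.4, 0.001], [0.4, 0.916, 0.0], [-0.001, 0.001, -1.0]]
ft_force: [-1.0, -1.0, 5.9]
grip_width: 0.0506
gripper_force: 61.3
```

```bash
python3 st.py
```

```text
{'time_s': 14.617, 'q': [18.342, 41.124, 71.122, -0.017, 67.678, -48.056], 'position': [0.57, 0.313, 0.049], 'ft_force': [-1.015, -0.958, 5.902], 'wrist_torque': [-0.227, 0.275, 0.17], 'grip_width': 0.051, 'gripper_force': 61.292} -0.6299532204866409
```

Call:
{"method": "move_arm", "body": {
  "jaw": [4.8, 4.8, 4.8],
  "dp": [
    [0, 0, 0],
    [0, 0, 0],
    [0, 0, 0]
  ],
  "turn": [
    [0, 0, 0.05],
    [0, 0, 0.05],
    [0, 0, 0.05]
  ]
}}

```text
time_s: 14.87
position: [0.5698, 0.3126, 0.049]
tool_rot: [[-0.846, 0.533, 0.001], [0.533, 0.846, 0.0], [-0.001, 0.001, -1.0]]
ft_force: [-1.5, -0.1, 4.9]
grip_width: 0.0506
gripper_force: 61.3
```

```bash
python3 st.py
```

```text
{'time_s': 14.867, 'q': [18.34, 41.125, 71.122, -0.021, 67.68, -39.462], 'position': [0.57, 0.313, 0.049], 'ft_force': [-1.512, -0.067, 4.892], 'wrist_torque': [-0.247, 0.266, 0.249], 'grip_width': 0.051, 'gripper_force': 61.297} -0.5841166712343693
```

Call:
{"method": "move_arm", "body": {
  "jaw": [4.8, 4.8, 4.8],
  "dp": [
    [0, 0, 0],
    [0, 0, 0],
    [0, 0, 0]
  ],
  "turn": [
    [0, 0, 0.05],
    [0, 0, 0.05],
    [0, 0, 0.05]
  ]
}}

```text
time_s: 15.12
position: [0.5698, 0.3126, 0.049]
tool_rot: [[-0.757, 0.653, 0.001], [0.653, 0.757, 0.0], [-0.001, 0.001, -1.0]]
ft_force: [-1.4, -1.5, 5.2]
grip_width: 0.0503
gripper_force: 61.3
```

```bash
python3 st.py
```

```text
{'time_s': 15.117, 'q': [18.341, 41.126, 71.124, -0.024, 67.68, -30.875], 'position': [0.57, 0.313, 0.049], 'ft_force': [-1.37, -1.484, 5.202], 'wrist_torque': [-0.204, 0.266, 0.279], 'grip_width': 0.05, 'gripper_force': 61.299} -0.5189564824104309
```

Call:
{"method": "move_arm", "body": {
  "jaw": [4.8, 4.8],
  "dp": [
    [0, 0, 0],
    [0, 0, 0]
  ],
  "turn": [
    [0, 0, 0.05],
    [0, 0, 0.05]
  ]
}}

```text
time_s: 15.28
position: [0.5698, 0.3126, 0.049]
tool_rot: [[-0.688, 0.725, 0.001], [0.725, 0.688, -0.0], [-0.001, 0.001, -1.0]]
ft_force: [-1.0, -0.9, 5.1]
grip_width: 0.0503
gripper_force: 61.3
```

```bash
python3 st.py
```

```text
{'time_s': 15.283, 'q': [18.343, 41.129, 71.125, -0.026, 67.682, -25.149], 'position': [0.57, 0.313, 0.049], 'ft_force': [-1.007, -0.916, 5.124], 'wrist_torque': [-0.22, 0.273, 0.333], 'grip_width': 0.05, 'gripper_force': 61.3} -0.47290222719311714
```

Call:
{"method": "move_arm", "body": {
  "jaw": [4.8, 4.8],
  "dp": [
    [0, 0, 0],
    [0, 0, 0]
  ],
  "turn": [
    [0, 0, 0.05],
    [0, 0, 0.05]
  ]
}}

```text
time_s: 15.45
position: [0.5698, 0.3126, 0.049]
tool_rot: [[-0.613, 0.79, 0.001], [0.79, 0.613, -0.0], [-0.001, 0.001, -1.0]]
ft_force: [-1.5, -1.1, 5.9]
grip_width: 0.0505
gripper_force: 61.3
```

```bash
python3 st.py
```

```text
{'time_s': 15.45, 'q': [18.343, 41.124, 71.123, -0.03, 67.684, -19.425], 'position': [0.57, 0.313, 0.049], 'ft_force': [-1.464, -1.091, 5.925], 'wrist_torque': [-0.172, 0.369, 0.358], 'grip_width': 0.05, 'gripper_force': 61.299} -0.4254032112658024
```

Call:
{"method": "move_arm", "body": {
  "jaw": [4.8, 4.8, 4.8],
  "dp": [
    [0, 0, 0],
    [0, 0, 0],
    [0, 0, 0]
  ],
  "turn": [
    [0, 0, 0.05],
    [0, 0, 0.05],
    [0, 0, 0.05]
  ]
}}

```text
time_s: 15.7
position: [0.5698, 0.3126, 0.049]
tool_rot: [[-0.488, 0.873, 0.001], [0.873, 0.488, -0.0], [-0.001, 0.001, -1.0]]
ft_force: [-1.4, -0.6, 5.6]
grip_width: 0.0506
gripper_force: 61.3
```

```bash
python3 st.py
```

```text
{'time_s': 15.7, 'q': [18.342, 41.124, 71.124, -0.031, 67.685, -10.837], 'position': [0.57, 0.313, 0.049], 'ft_force': [-1.4, -0.604, 5.557], 'wrist_torque': [-0.22, 0.354, 0.466], 'grip_width': 0.051, 'gripper_force': 61.299} -0.35245335660874844
```

Call:
{"method": "move_arm", "body": {
  "jaw": [4.8, 4.8],
  "dp": [
    [0, 0, 0],
    [0, 0, 0]
  ],
  "turn": [
    [0, 0, 0.05],
    [0, 0, 0.05]
  ]
}}

```text
time_s: 15.87
position: [0.5698, 0.3126, 0.049]
tool_rot: [[-0.398, 0.917, 0.001], [0.917, 0.398, -0.0], [-0.001, 0.001, -1.0]]
ft_force: [-1.1, -0.8, 5.0]
grip_width: 0.0503
gripper_force: 61.3
```

```bash
python3 st.py
```

```text
{'time_s': 15.867, 'q': [18.345, 41.124, 71.124, -0.032, 67.688, -5.114], 'position': [0.57, 0.313, 0.049], 'ft_force': [-1.058, -0.77, 5.013], 'wrist_torque': [-0.211, 0.319, 0.467], 'grip_width': 0.05, 'gripper_force': 61.297} -0.3028724156320095
```

The torque while turning is about 0.48 N m after 2.5 rad, which is a firm hold. I'll release, lift clear and go over the knob.

Call:
{"method": "move_arm", "body": {
  "jaw": [5.5, 6.5, 7.5, 8.5, 8.5, 8.5, 8.5, 8.5, 8.5, 8.5, 8.5, 8.5],
  "dp": [
    [0, 0, 0],
    [0, 0, 0],
    [0, 0, 0],
    [0, 0, 0],
    [0, 0, -1.0],
    [0, 0, -2.5],
    [0, 0, -3.5],
    [0, 0, -3.5],
    [0, -1.0, 0],
    [0, -3.2, 0],
    [0, -3.2, 0],
    [0, -3.2, 0]
  ],
  "turn": [
    [0, 0, 0],
    [0, 0, 0],
    [0, 0, 0],
    [0, 0, 0],
    [0, 0, 0],
    [0, 0, 0],
    [0, 0, 0],
    [0, 0, 0],
    [0, 0, 0],
    [0, 0, 0],
    [0, 0, 0],
    [0, 0, 0]
  ]
}}

```text
time_s: 16.87
position: [0.4712, 0.2697, 0.1537]
tool_rot: [[-0.4, 0.917, 0.001], [0.917, 0.4, 0.0], [-0.0, 0.001, -1.0]]
ft_force: [1.1, 0.3, 0.4]
grip_width: 0.0848
gripper_force: 0.0
```

Call:
{"method": "move_arm", "body": {
  "jaw": [6, 6, 6, 6, 6, 6, 6, 6, 6, 6, 6, 6],
  "dp": [
    [0, 0, 0],
    [0, 0, 0],
    [0, 0, 0],
    [0, 0, 0],
    [0, 0, 0],
    [0, 0, 0],
    [0, 0, 0],
    [0, 0, 0],
    [0, 0, 0],
    [0, 0, 0],
    [0, 0, 0],
    [0, 0, 0]
  ],
  "turn": [
    [0, 0, -0.12],
    [0, 0, -0.12],
    [0, 0, -0.12],
    [0, 0, -0.12],
    [0, 0, -0.12],
    [0, 0, -0.12],
    [0, 0, -0.12],
    [0, 0, -0.12],
    [0, 0, -0.12],
    [0, 0, -0.12],
    [0, 0, -0.12],
    [0, 0, -0.12]
  ]
}}

```text
time_s: 17.87
position: [0.4725, 0.2703, 0.1539]
tool_rot: [[-0.959, -0.283, 0.001], [-0.283, 0.959, 0.0], [-0.001, 0.0, -1.0]]
ft_force: [0.4, -0.2, -0.1]
grip_width: 0.0598
gripper_force: 0.0
```

Call:
{"method": "move_arm", "body": {
  "jaw": [6, 6, 6, 6, 6],
  "dp": [
    [0, 0, 0],
    [0, 0, 0],
    [0, 0, 0],
    [0, 0, 0],
    [0, 0, 0]
  ],
  "turn": [
    [0, 0, -0.12],
    [0, 0, -0.1],
    [0, 0, 0],
    [0, 0, 0],
    [0, 0, 0]
  ]
}}

```text
time_s: 18.28
position: [0.4725, 0.2702, 0.1534]
tool_rot: [[-0.879, -0.477, 0.0], [-0.477, 0.879, 0.0], [-0.0, -0.0, -1.0]]
ft_force: [-0.2, 0.6, 0.4]
grip_width: 0.0602
gripper_force: 0.0
```

```bash
python3 look.py w8 knob_grip:0.058 spacer_long_end:0.105 drill_tip:0.117
python3 - <<'E'
from h import *
T=pose()
for r in cams.outline_of("wrist","knob_grip")[:2]:
    ys,xs=np.nonzero(r["mask"]); print(r["p"],xs.min(),xs.max(),ys.min(),ys.max())
E
```

```text
TCP [0.4725 0.2702 0.1534] q [  17.3   25.2   82.6   -0.    72.2 -101.2]
[[-0.879, -0.477, 0.0], [-0.477, 0.879, 0.0], [-0.0, -0.0, -1.0]]
knob_grip 0.73 [322.  202.3] [0.4748 0.2655 0.058 ] tool cm [ 0.02 -0.53  9.54] ray [[0.4096, 0.2359, 0.2971], [0.2616, 0.1187, -0.9581]]
knob_grip 0.26 [318.  363.6] [0.6097 0.3337 0.058 ] tool cm [-15.08  -0.97   9.55] ray [[0.4096, 0.2359, 0.2971], [0.6846, 0.3344, -0.8177]]
spacer_long_end 0.71 [316.1 362.9] [0.5704 0.3129 0.105 ] tool cm [-10.64  -0.92   4.84] ray [[0.4096, 0.2359, 0.2971], [0.6855, 0.3282, -0.8184]]
drill_tip 0.21 [314.8 365.5] [0.5627 0.3084 0.117 ] tool cm [-9.75 -0.96  3.64] ray [[0.4096, 0.2359, 0.2971], [0.6941, 0.3284, -0.8161]]
0.9 262 383 162 356
```

View pics/w8.png

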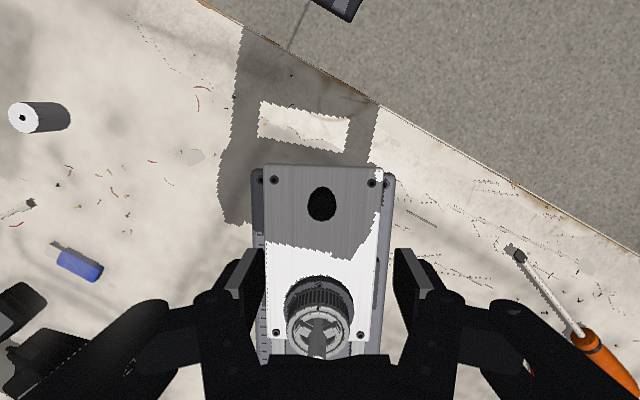

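The view shows the knob at (321,204), 5 mm toward −y of the tool, and the chuck holding the spacer at about (319,340). I'll grip the knob now.

Call:
{"method": "move_arm", "body": {
  "jaw": [6, 6, 6, 6, 6, 6, 5, 4, 3, 2, 1.8, 1.8],
  "dp": [
    [0, -0.5, 2.5],
    [0, 0, 3.5],
    [0, 0, 2.5],
    [0, 0, 1.5],
    [0, 0, 0.7],
    [0, 0, 0],
    [0, 0, 0],
    [0, 0, 0],
    [0, 0, 0],
    [0, 0, 0],
    [0, 0, 0],
    [0, 0, 0]
  ],
  "turn": [
    [0, 0, 0],
    [0, 0, 0],
    [0, 0, 0],
    [0, 0, 0],
    [0, 0, 0],
    [0, 0, 0],
    [0, 0, 0],
    [0, 0, 0],
    [0, 0, 0],
    [0, 0, 0],
    [0, 0, 0],
    [0, 0, 0]
  ],
  "force": 30
}}

```text
time_s: 19.53
position: [0.4755, 0.2657, 0.0471]
tool_rot: [[-0.877, -0.48, 0.002], [-0.48, 0.877, -0.0], [-0.002, -0.001, -1.0]]
ft_force: [-0.3, -3.1, 6.3]
grip_width: 0.0204
gripper_force: 29.3
```

```bash
python3 st.py
python3 - <<'E'
from h import *
for x in (.13,.15): print(proj("scene",np.array([.5698+.896*x,.3126+.444*x,.117])),proj("top",np.array([.5698+.896*x,.3126+.444*x,.117])))
cams.get_image("scene"); print(cams.mark_of("scene","drill_tip"),cams.mark_of("scene","drill_bit"))
for r in cams.outline_of("scene","stand")[:1]:
    ys,xs=np.nonzero(r["mask"]); print(r["p"],xs.min(),xs.max(),ys.min(),ys.max())
E
```

```text
{'time_s': 19.533, 'q': [16.758, 32.923, 89.803, -0.046, 57.152, -101.882], 'position': [0.475, 0.266, 0.047], 'ft_force': [-0.302, -3.128, 6.3], 'wrist_torque': [-0.511, 0.038, 0.039], 'grip_width': 0.02, 'gripper_force': 29.334} 0.013527767441701144
[338.23353936 157.45854453] [228.57454995 151.02679204]
[342.39716178 155.30370926] [224.62650248 143.16516524]
[{'location': [0.4408, 0.5232], 'p': 0.44}] [{'location': [0.5508, 0.6867], 'p': 0.34}]
0.92 261 380 71 240
```

Knob gripped; its distance to the chuck axis is 105.3 mm, against 105 given. I'll push 100 mm along the slide.

Call:
{"method": "move_arm", "body": {
  "jaw": [1.8, 1.8, 1.8, 1.8, 1.8, 1.8, 1.8, 1.8, 1.8, 1.8, 1.8],
  "dp": [
    [-0.5, -0.02, 0],
    [-1, -0.04, 0],
    [-1.2, -0.05, 0],
    [-1.2, -0.05, 0],
    [-1.2, -0.05, 0],
    [-1.2, -0.05, 0],
    [-1.2, -0.05, 0],
    [-1.2, -0.05, 0],
    [-0.8, -0.03, 0],
    [-0.5, -0.02, 0],
    [0, 0, 0]
  ],
  "turn": [
    [0, 0, 0],
    [0, 0, 0],
    [0, 0, 0],
    [0, 0, 0],
    [0, 0, 0],
    [0, 0, 0],
    [0, 0, 0],
    [0, 0, 0],
    [0, 0, 0],
    [0, 0, 0],
    [0, 0, 0]
  ]
}}

```text
time_s: 20.65
position: [0.566, 0.3108, 0.0472]
tool_rot: [[-0.877, -0.48, 0.003], [-0.48, 0.877, 0.001], [-0.003, -0.001, -1.0]]
ft_force: [2.9, 1.0, 3.5]
grip_width: 0.0203
gripper_force: 29.4
```

```bash
python3 st.py
python3 - <<'E'
from h import *
im,d=cams.get_image("scene"); cv2.imwrite("pics/scene1.png",im[...,::-1])
print(cams.mark_of("scene","drill_tip"),cams.mark_of("scene","spacer_long_end"))
E
```

```text
{'time_s': 20.65, 'q': [18.284, 40.844, 72.124, 0.003, 66.838, -100.376], 'position': [0.566, 0.311, 0.047], 'ft_force': [2.945, 1.002, 3.478], 'wrist_torque': [0.125, -0.525, -0.007], 'grip_width': 0.02, 'gripper_force': 29.375} 0.03009847830981016
[{'location': [0.4831, 0.495], 'p': 0.48}] [{'location': [0.5114, 0.408], 'p': 0.43}]
```

```bash
cat > plan.py <<'E'
from h import *
from scipy.spatial.transform import Rotation as R
def rows(T,goal,Rg,n):
    # n rows: world-linear translation and constant turn; returns dp (cm), turn (rad)
    w=R.from_matrix(T[:3,:3].T@Rg).as_rotvec()/n; out=[];Rc=T[:3,:3];st=(goal-T[:3,3])/n
    for i in range(n):
        out.append((Rc.T@st*100).round(2).tolist()); Rc=Rc@R.from_rotvec(w).as_matrix()
    return out,w.round(3)
def view(target,az,dep,dist):
    a,e=np.radians([az,dep]); f=np.array([np.cos(a)*np.cos(e),np.sin(a)*np.cos(e),-np.sin(e)])
    u=-np.array([np.cos(a)*np.sin(e),np.sin(a)*np.sin(e),np.cos(e)]); Rc=np.c_[np.cross(u,-f),u,-f]
    W=np.eye(4);W[:3,:3]=Rc;W[:3,3]=target-dist*f
    return W@np.linalg.inv(np.array(cams.calibration("wrist")["tool_from_camera"]))
E
python3 - <<'E'
from plan import *
tg=np.array([.685,.37,.108])
T=pose(); T[2,3]+=.1
for az in (60,-5):
    G=view(tg,az,35,.34); print(az,G.round(3).tolist())
    d,w=rows(T,G[:3,3],G[:3,:3],12); print(w,np.linalg.norm(w)); print(d)
    T=G
E
```

```text
60 [[-0.391, -0.866, 0.312, 0.618], [-0.677, 0.5, 0.54, 0.255], [-0.623, -0.0, -0.782, 0.235], [0.0, 0.0, 0.0, 1.0]]
[-0.015 -0.054 -0.044] 0.07125307010929424
[[-0.17, -0.62, -0.73], [-0.18, -0.61, -0.73], [-0.19, -0.61, -0.73], [-0.21, -0.61, -0.73], [-0.22, -0.61, -0.73], [-0.23, -0.61, -0.73], [-0.24, -0.6, -0.72], [-0.26, -0.6, -0.72], [-0.27, -0.6, -0.71], [-0.28, -0.61, -0.71], [-0.29, -0.61, -0.7], [-0.3, -0.61, -0.69]]
-5 [[-0.779, 0.087, 0.621, 0.553], [0.068, 0.996, -0.054, 0.382], [-0.623, -0.0, -0.782, 0.235], [0.0, 0.0, 0.0, 1.0]]
[0.059 0.    0.074] 0.09464142856064674
[[-0.5, 1.0, 0.4], [-0.43, 1.06, 0.34], [-0.35, 1.11, 0.27], [-0.26, 1.14, 0.21], [-0.18, 1.17, 0.14], [-0.09, 1.19, 0.07], [-0.0, 1.19, 0.0], [0.09, 1.19, -0.07], [0.17, 1.17, -0.14], [0.26, 1.14, -0.21], [0.34, 1.11, -0.27], [0.42, 1.06, -0.34]]
```

Call:
{"method": "move_arm", "body": {
  "jaw": [3, 4.5, 6, 8.5, 8.5, 8.5, 8.5, 8.5],
  "dp": [
    [0, 0, 0],
    [0, 0, 0],
    [0, 0, 0],
    [0, 0, -1],
    [0, 0, -2.5],
    [0, 0, -3.5],
    [0, 0, -3],
    [0, 0, 0]
  ],
  "turn": [
    [0, 0, 0],
    [0, 0, 0],
    [0, 0, 0],
    [0, 0, 0],
    [0, 0, 0],
    [0, 0, 0],
    [0, 0, 0],
    [0, 0, 0]
  ]
}}

```text
time_s: 21.47
position: [0.5666, 0.3111, 0.1533]
tool_rot: [[-0.877, -0.48, 0.011], [-0.48, 0.877, 0.004], [-0.011, -0.002, -1.0]]
ft_force: [0.8, 0.1, 0.3]
grip_width: 0.0851
gripper_force: 0.0
```

Call:
{"method": "move_arm", "body": {
  "jaw": [8.5, 8.5, 8.5, 8.5, 8.5, 8.5, 8.5, 8.5, 8.5, 8.5, 8.5, 8.5],
  "dp": [
    [-0.17, -0.62, -0.73],
    [-0.18, -0.61, -0.73],
    [-0.19, -0.61, -0.73],
    [-0.21, -0.61, -0.73],
    [-0.22, -0.61, -0.73],
    [-0.23, -0.61, -0.73],
    [-0.24, -0.6, -0.72],
    [-0.26, -0.6, -0.72],
    [-0.27, -0.6, -0.71],
    [-0.28, -0.61, -0.71],
    [-0.29, -0.61, -0.7],
    [-0.3, -0.61, -0.69]
  ],
  "turn": [
    [-0.015, -0.054, -0.044],
    [-0.015, -0.054, -0.044],
    [-0.015, -0.054, -0.044],
    [-0.015, -0.054, -0.044],
    [-0.015, -0.054, -0.044],
    [-0.015, -0.054, -0.044],
    [-0.015, -0.054, -0.044],
    [-0.015, -0.054, -0.044],
    [-0.015, -0.054, -0.044],
    [-0.015, -0.054, -0.044],
    [-0.015, -0.054, -0.044],
    [-0.015, -0.054, -0.044]
  ]
}}

```text
time_s: 22.47
position: [0.6175, 0.2549, 0.2351]
tool_rot: [[-0.388, -0.868, 0.31], [-0.683, 0.497, 0.536], [-0.619, -0.004, -0.785]]
ft_force: [-1.0, -0.0, -0.2]
grip_width: 0.085
gripper_force: 0.0
```

Call:
{"method": "move_arm", "body": {
  "jaw": [8.5, 8.5, 8.5, 8.5],
  "dp": [
    [0, 0, 0],
    [0, 0, 0],
    [0, 0, 0],
    [0, 0, 0]
  ],
  "turn": [
    [0, 0, 0],
    [0, 0, 0],
    [0, 0, 0],
    [0, 0, 0]
  ]
}}

```text
time_s: 22.8
position: [0.6172, 0.2557, 0.2339]
tool_rot: [[-0.392, -0.867, 0.308], [-0.683, 0.499, 0.533], [-0.616, -0.002, -0.788]]
ft_force: [0.2, 0.5, -0.5]
grip_width: 0.0851
gripper_force: 0.0
```

```bash
cat > va.py <<'E'
import sys
from h import *
T=pose(); im,d=cams.get_image("wrist"); n=sys.argv[1]
cv2.imwrite(f"pics/{n}.png",im[...,::-1]); np.savez(f"{n}.npz",T=T,im=im,d=d); print(T.round(4).tolist(),observe()["q"])
for q in ("drill_tip","drill_bit","spacer_long_end","spacer_long"):
    print(q,[(round(x["p"],2),px(x["location"]).round(1).tolist()) for x in cams.mark_of("wrist",q)[:3]])
print("pred tip",proj("wrist",np.array([.695,.375,.117]),T),"pred end",proj("wrist",np.array([.6603,.3577,.105]),T))
E
python3 va.py vA
```

```text
[[-0.3924, -0.8666, 0.3083, 0.6172], [-0.6833, 0.499, 0.5329, 0.2557], [-0.6157, -0.0015, -0.788, 0.2339], [0.0, 0.0, 0.0, 1.0]] [ 1.06140155e-01  2.43430318e+01  7.92734085e+01  3.75451331e+01
  6.09180784e+01 -1.64238155e+02]
drill_tip [(0.52, [323.3, 216.9])]
drill_bit [(0.47, [321.2, 216.1])]
spacer_long_end [(0.59, [342.5, 188.9]), (0.58, [344.9, 162.5])]
spacer_long [(0.9, [341.5, 150.9])]
pred tip [321.66929652 215.77162264] pred end [342.97260183 187.7530095 ]
```

Call:
{"method": "move_arm", "body": {
  "jaw": [8.5, 8.5, 8.5, 8.5, 8.5, 8.5, 8.5, 8.5, 8.5, 8.5, 8.5, 8.5],
  "dp": [
    [-0.5, 1.0, 0.4],
    [-0.43, 1.06, 0.34],
    [-0.35, 1.11, 0.27],
    [-0.26, 1.14, 0.21],
    [-0.18, 1.17, 0.14],
    [-0.09, 1.19, 0.07],
    [0, 1.19, 0],
    [0.09, 1.19, -0.07],
    [0.17, 1.17, -0.14],
    [0.26, 1.14, -0.21],
    [0.34, 1.11, -0.27],
    [0.42, 1.06, -0.34]
  ],
  "turn": [
    [0.059, 0, 0.074],
    [0.059, 0, 0.074],
    [0.059, 0, 0.074],
    [0.059, 0, 0.074],
    [0.059, 0, 0.074],
    [0.059, 0, 0.074],
    [0.059, 0, 0.074],
    [0.059, 0, 0.074],
    [0.059, 0, 0.074],
    [0.059, 0, 0.074],
    [0.059, 0, 0.074],
    [0.059, 0, 0.074]
  ]
}}

```text
time_s: 24.05
position: [0.554, 0.3656, 0.2319]
tool_rot: [[-0.789, -0.031, 0.614], [-0.032, 0.999, 0.01], [-0.614, -0.012, -0.789]]
ft_force: [0.2, 0.1, -0.8]
grip_width: 0.085
gripper_force: 0.0
```

Call:
{"method": "move_arm", "body": {
  "jaw": [8.5, 8.5, 8.5, 8.5],
  "dp": [
    [0, 0, 0],
    [0, 0, 0],
    [0, 0, 0],
    [0, 0, 0]
  ],
  "turn": [
    [0, 0, 0],
    [0, 0, 0],
    [0, 0, 0],
    [0, 0, 0]
  ]
}}

```text
time_s: 24.38
position: [0.5546, 0.3647, 0.2316]
tool_rot: [[-0.79, -0.037, 0.612], [-0.037, 0.999, 0.013], [-0.612, -0.013, -0.791]]
ft_force: [0.8, 0.4, 0.7]
grip_width: 0.085
gripper_force: 0.0
```

```bash
python3 va.py vB
python3 - <<'E'
from h import *
ims=[]
for n,c in (("vA",(330,195)),("vB",(330,195))):
    z=np.load(n+".npz"); im=z["im"][...,::-1]; x0,y0=c[0]-45,c[1]-60
    ims.append(cv2.resize(im[y0:y0+120,x0:x0+80],None,fx=5,fy=5,interpolation=cv2.INTER_NEAREST))
cv2.imwrite("pics/vAB.png",np.hstack(ims))
E
```

```text
[[-0.7898, -0.0369, 0.6123, 0.5546], [-0.0369, 0.9992, 0.0126, 0.3647], [-0.6123, -0.0126, -0.7905, 0.2316], [0.0, 0.0, 0.0, 1.0]] [ 29.66925221  23.10899748  81.6384445  -24.98782854  43.79573006
 -49.33979597]
drill_tip [(0.43, [337.0, 218.2])]
drill_bit [(0.46, [333.9, 218.5]), (0.38, [267.6, 69.8])]
spacer_long_end [(0.93, [319.9, 189.6])]
spacer_long [(0.57, [320.0, 152.3])]
pred tip [335.03635796 217.61198963] pred end [319.15597621 187.30096553]
```

View pics/vAB.png

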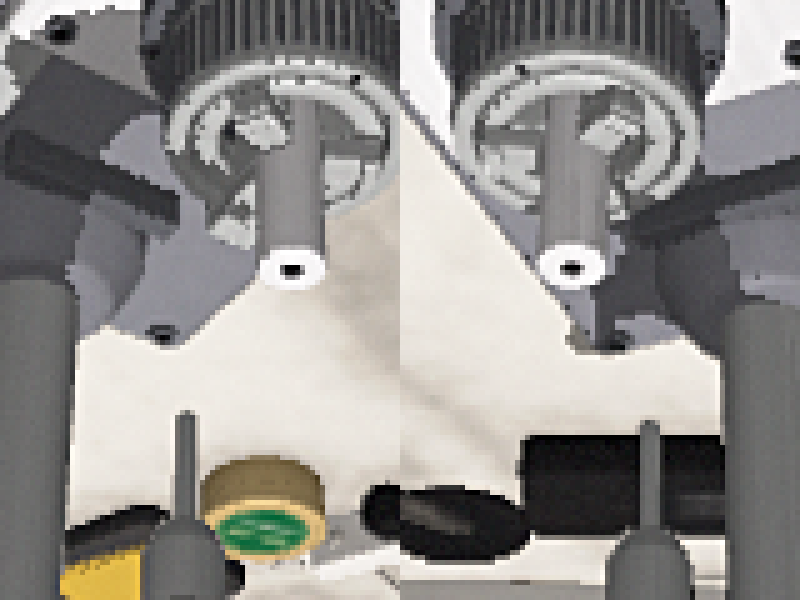

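vAB shows both views upside down. In A the drill tip is at (322.4,217.2) and the bore at (343.2,188.8). In B the tip is at (335.0,219.4) and the bore at (319.2,188.6). Now to triangulate both points.

Run:
```python
from plan import *
TA=np.load("vA.npz")["T"];TB=np.load("vB.npz")["T"]
t,r1=tri([ray("wrist",(322.0,216.9),TA),ray("wrist",(334.6,219.1),TB)])
e,r2=tri([ray("wrist",(342.8,188.5),TA),ray("wrist",(318.8,188.3),TB)])
print(t,r1,e,r2); u=np.array([np.cos(np.radians(26.4)),np.sin(np.radians(26.4))])
v=np.array([-u[1],u[0]]); print("along",(t-e)[:2]@u,"across",(t-e)[:2]@v,"dz",(t-e)[2])
# fixed height rays
for T,a,b in ((TA,(322.0,216.9),(342.8,188.5)),(TB,(334.6,219.1),(318.8,188.3))):
    D=atz("wrist",a,.117,T)-atz("wrist",b,.105,T); print(D[:2]@u,D[:2]@v)
for p,T,i,n in ((t,TA,0,"tip"),):
    pass
# move back above the knob
T=pose(); g=np.array([.566,.3108,.13]); Rg=np.array([[-.877,-.48,0],[-.48,.877,0],[0,0,-1]])
from numpy.linalg import norm
d,w=rows(T,g,Rg,10); print(w,norm(w)); print(d)
```

```text
[0.69388374 0.37444312 0.11936127] [np.float64(0.0001807498976517811), np.float64(0.00018074989765186466)] [0.65999529 0.35737895 0.10643071] [np.float64(4.49432309279004e-05), np.float64(4.494323092785168e-05)]
along 0.037941616993124525 across 0.00021658153523600578 dz 0.012930564147317608
0.03932750340041732 0.0009632820654089371
0.03993487317586365 -0.00048545938077253426
[-0.016  0.064 -0.044] 0.07929691040639603
[[0.55, -0.53, 0.87], [0.52, -0.52, 0.89], [0.48, -0.52, 0.92], [0.45, -0.51, 0.94], [0.41, -0.51, 0.96], [0.37, -0.51, 0.97], [0.33, -0.51, 0.99], [0.29, -0.51, 1.0], [0.24, -0.51, 1.01], [0.2, -0.52, 1.01]]
```

The tip is 38–39 mm further along the slide and less than 0.5 mm off across it. I'll return to the knob.

Call:
{"method": "move_arm", "body": {
  "jaw": [6, 6, 6, 6, 6, 6, 6, 6, 6, 6, 6, 6],
  "dp": [
    [0.55, -0.53, 0.87],
    [0.52, -0.52, 0.89],
    [0.48, -0.52, 0.92],
    [0.45, -0.51, 0.94],
    [0.41, -0.51, 0.96],
    [0.37, -0.51, 0.97],
    [0.33, -0.51, 0.99],
    [0.29, -0.51, 1.0],
    [0.24, -0.51, 1.01],
    [0.2, -0.52, 1.01],
    [0, 0, 0],
    [0, 0, 0]
  ],
  "turn": [
    [-0.016, 0.064, -0.044],
    [-0.016, 0.064, -0.044],
    [-0.016, 0.064, -0.044],
    [-0.016, 0.064, -0.044],
    [-0.016, 0.064, -0.044],
    [-0.016, 0.064, -0.044],
    [-0.016, 0.064, -0.044],
    [-0.016, 0.064, -0.044],
    [-0.016, 0.064, -0.044],
    [-0.016, 0.064, -0.044],
    [0, 0, 0],
    [0, 0, 0]
  ]
}}

```text
time_s: 25.63
position: [0.5663, 0.3109, 0.1293]
tool_rot: [[-0.88, -0.474, 0.006], [-0.474, 0.88, -0.002], [-0.005, -0.004, -1.0]]
ft_force: [0.0, -0.1, 0.5]
grip_width: 0.0601
gripper_force: 0.0
```

```bash
cat > back.py <<'E'
import sys
from plan import *
T=pose(); g=np.array([float(x) for x in sys.argv[1:4]]); Rg=np.array([[-.877,-.48,0],[-.48,.877,0],[0,0,-1]])
d,w=rows(T,g,Rg,1); print(T[:3,3],"turn",w,"dp",d,"q",observe()["q"].round(1) if hasattr(observe()["q"],"round") else observe()["q"])
E
python3 back.py .566 .3108 .047
```

```text
[0.56627018 0.31090884 0.12933065] turn [-0.004  0.004 -0.006] dp [[0.07, 0.04, 8.23]] q [ 18.4  35.9  66.9  -0.2  76.9 -99.9]
```

Call:
{"method": "move_arm", "body": {
  "jaw": [6, 6, 6, 6, 6, 5, 4, 3, 2, 1.8, 1.8, 1.8],
  "dp": [
    [0, 0, 2.5],
    [0, 0, 3.0],
    [0, 0, 2.0],
    [0, 0, 0.7],
    [0, 0, 0],
    [0, 0, 0],
    [0, 0, 0],
    [0, 0, 0],
    [0, 0, 0],
    [0, 0, 0],
    [0, 0, 0],
    [0, 0, 0]
  ],
  "turn": [
    [-0.004, 0.004, -0.006],
    [0, 0, 0],
    [0, 0, 0],
    [0, 0, 0],
    [0, 0, 0],
    [0, 0, 0],
    [0, 0, 0],
    [0, 0, 0],
    [0, 0, 0],
    [0, 0, 0],
    [0, 0, 0],
    [0, 0, 0]
  ],
  "force": 30
}}

```text
time_s: 26.63
position: [0.5667, 0.3112, 0.0495]
tool_rot: [[-0.876, -0.481, 0.002], [-0.481, 0.876, 0.0], [-0.002, -0.001, -1.0]]
ft_force: [-0.8, -1.3, 7.0]
grip_width: 0.0205
gripper_force: 29.4
```

```bash
python3 st.py
```

```text
{'time_s': 26.633, 'q': [18.312, 40.776, 71.814, -0.035, 67.272, -100.452], 'position': [0.567, 0.311, 0.049], 'ft_force': [-0.765, -1.288, 7.037], 'wrist_torque': [-0.284, 0.099, -0.024], 'grip_width': 0.021, 'gripper_force': 29.369} 0.019868685049004853
```

Call:
{"method": "move_arm", "body": {
  "jaw": [1.8, 1.8, 1.8, 1.8, 1.8, 1.8, 1.8, 1.8],
  "dp": [
    [-0.4, -0.02, 0],
    [-0.8, -0.03, 0],
    [-1.0, -0.04, 0],
    [-0.8, -0.03, 0],
    [-0.5, -0.02, 0],
    [-0.3, -0.01, 0],
    [0, 0, 0],
    [0, 0, 0]
  ],
  "turn": [
    [0, 0, 0],
    [0, 0, 0],
    [0, 0, 0],
    [0, 0, 0],
    [0, 0, 0],
    [0, 0, 0],
    [0, 0, 0],
    [0, 0, 0]
  ]
}}

```text
time_s: 27.3
position: [0.6012, 0.3284, 0.0495]
tool_rot: [[-0.877, -0.481, 0.004], [-0.481, 0.877, 0.001], [-0.004, -0.001, -1.0]]
ft_force: [1.5, 1.1, 5.4]
grip_width: 0.0203
gripper_force: 29.3
```

Run:
```python
from plan import *
T=pose(); T[:3,3]=[.566,.311,.153]
for n in("vA","vB"):
    G=np.load(n+".npz")["T"]; d,w=rows(T,G[:3,3],G[:3,:3],12); print(n,w,d[0],d[6],d[11]); T=G
```

```text
vA [-0.015 -0.054 -0.044] [-0.16, -0.61, -0.67] [-0.21, -0.6, -0.67] [-0.26, -0.6, -0.65]
vB [0.052 0.001 0.066] [-0.4, 0.91, 0.34] [-0.01, 1.05, 0.02] [0.33, 0.96, -0.24]
```

Call:
{"method": "move_arm", "body": {
  "jaw": [3, 4.5, 6, 8.5, 8.5, 8.5, 8.5, 8.5, 8.5],
  "dp": [
    [0, 0, 0],
    [0, 0, 0],
    [0, 0, 0],
    [0, 0, -1.5],
    [0, 0, -3.0],
    [1.5, 0.06, -2.0],
    [1.5, 0.06, -2.0],
    [0.85, 0.03, -2.0],
    [0, 0, 0]
  ],
  "turn": [
    [0, 0, 0],
    [0, 0, 0],
    [0, 0, 0],
    [0, 0, 0],
    [0, 0, 0],
    [0, 0, 0],
    [0, 0, 0],
    [0, 0, 0],
    [0, 0, 0]
  ]
}}

```text
time_s: 28.05
position: [0.5656, 0.311, 0.1573]
tool_rot: [[-0.876, -0.482, 0.006], [-0.482, 0.876, 0.002], [-0.006, -0.001, -1.0]]
ft_force: [0.8, 0.8, -0.0]
grip_width: 0.0847
gripper_force: 0.0
```

Call:
{"method": "move_arm", "body": {
  "jaw": [8.5, 8.5, 8.5, 8.5, 8.5, 8.5, 8.5, 8.5, 8.5, 8.5, 8.5, 8.5],
  "dp": [
    [-0.17, -0.62, -0.73],
    [-0.18, -0.61, -0.73],
    [-0.19, -0.61, -0.73],
    [-0.21, -0.61, -0.73],
    [-0.22, -0.61, -0.73],
    [-0.23, -0.61, -0.73],
    [-0.24, -0.6, -0.72],
    [-0.26, -0.6, -0.72],
    [-0.27, -0.6, -0.71],
    [-0.28, -0.61, -0.71],
    [-0.29, -0.61, -0.7],
    [-0.3, -0.61, -0.69]
  ],
  "turn": [
    [-0.015, -0.054, -0.042],
    [-0.015, -0.054, -0.042],
    [-0.015, -0.054, -0.042],
    [-0.015, -0.054, -0.042],
    [-0.015, -0.054, -0.042],
    [-0.015, -0.054, -0.042],
    [-0.015, -0.054, -0.042],
    [-0.015, -0.054, -0.042],
    [-0.015, -0.054, -0.042],
    [-0.015, -0.054, -0.042],
    [-0.015, -0.054, -0.042],
    [-0.015, -0.054, -0.042]
  ]
}}

```text
time_s: 29.05
position: [0.6186, 0.2549, 0.2403]
tool_rot: [[-0.408, -0.857, 0.315], [-0.672, 0.515, 0.532], [-0.619, 0.005, -0.786]]
ft_force: [-0.4, 0.4, -0.5]
grip_width: 0.085
gripper_force: 0.0
```

Call:
{"method": "move_arm", "body": {
  "jaw": [8.5, 8.5, 8.5, 8.5],
  "dp": [
    [0, 0, 0],
    [0, 0, 0],
    [0, 0, 0],
    [0, 0, 0]
  ],
  "turn": [
    [0, 0, 0],
    [0, 0, 0],
    [0, 0, 0],
    [0, 0, 0]
  ]
}}

```text
time_s: 29.38
position: [0.6181, 0.2559, 0.2402]
tool_rot: [[-0.41, -0.856, 0.314], [-0.673, 0.517, 0.53], [-0.616, 0.006, -0.788]]
ft_force: [-0.1, 0.3, 0.2]
grip_width: 0.0852
gripper_force: 0.0
```

```bash
python3 va.py vC
```

```text
[[-0.4104, -0.8562, 0.3138, 0.6181], [-0.6725, 0.5166, 0.53, 0.2559], [-0.6159, 0.0065, -0.7878, 0.2402], [0.0, 0.0, 0.0, 1.0]] [   0.20108946   23.95773233   78.75790475   37.13286819   61.22127312
 -162.298581  ]
drill_tip [(0.41, [325.7, 208.9])]
drill_bit [(0.48, [323.8, 208.5])]
spacer_long_end [(0.89, [321.2, 201.5]), (0.36, [323.0, 211.3]), (0.17, [321.7, 168.8])]
spacer_long [(0.78, [322.2, 164.9])]
pred tip [324.13806968 210.51213958] pred end [344.62277513 182.07131826]
```

Call:
{"method": "move_arm", "body": {
  "jaw": [8.5, 8.5, 8.5, 8.5, 8.5, 8.5, 8.5, 8.5, 8.5, 8.5, 8.5, 8.5],
  "dp": [
    [-0.5, 1.0, 0.4],
    [-0.43, 1.06, 0.34],
    [-0.35, 1.11, 0.27],
    [-0.26, 1.14, 0.21],
    [-0.18, 1.17, 0.14],
    [-0.09, 1.19, 0.07],
    [0, 1.19, 0],
    [0.09, 1.19, -0.07],
    [0.17, 1.17, -0.14],
    [0.26, 1.14, -0.21],
    [0.34, 1.11, -0.27],
    [0.42, 1.06, -0.34]
  ],
  "turn": [
    [0.059, 0, 0.074],
    [0.059, 0, 0.074],
    [0.059, 0, 0.074],
    [0.059, 0, 0.074],
    [0.059, 0, 0.074],
    [0.059, 0, 0.074],
    [0.059, 0, 0.074],
    [0.059, 0, 0.074],
    [0.059, 0, 0.074],
    [0.059, 0, 0.074],
    [0.059, 0, 0.074],
    [0.059, 0, 0.074]
  ]
}}

```text
time_s: 30.63
position: [0.5563, 0.3693, 0.2399]
tool_rot: [[-0.792, 0.006, 0.61], [0.001, 1.0, -0.01], [-0.61, -0.007, -0.792]]
ft_force: [-0.3, 0.1, -0.2]
grip_width: 0.0851
gripper_force: 0.0
```

Call:
{"method": "move_arm", "body": {
  "jaw": [8.5, 8.5, 8.5, 8.5],
  "dp": [
    [0, 0, 0],
    [0, 0, 0],
    [0, 0, 0],
    [0, 0, 0]
  ],
  "turn": [
    [0, 0, 0],
    [0, 0, 0],
    [0, 0, 0],
    [0, 0, 0]
  ]
}}

```text
time_s: 30.97
position: [0.5569, 0.3682, 0.2395]
tool_rot: [[-0.793, 0.001, 0.609], [-0.004, 1.0, -0.007], [-0.609, -0.008, -0.793]]
ft_force: [-0.7, -0.7, 0.1]
grip_width: 0.085
gripper_force: 0.0
```

```bash
python3 va.py vD
python3 - <<'E'
from h import *
for n in("vC","vD"):
    z=np.load(n+".npz"); g=cv2.cvtColor(z["im"],cv2.COLOR_RGB2GRAY); T=z["T"]
    e=proj("wrist",np.array([.694,.3744,.1064]),T); t=proj("wrist",np.array([.6939,.3744,.1194]),T); print(n,"end",e,"tip",t)
    x,y=np.int32(e.round()); print(g[y-14:y+34,x-10:x+11])
E
```

```text
[[-0.7933, 0.0007, 0.6089, 0.5569], [-0.0043, 1.0, -0.0067, 0.3682], [-0.6089, -0.0079, -0.7932, 0.2395], [0.0, 0.0, 0.0, 1.0]] [ 30.29562689  23.41544494  79.57037762 -25.54531673  46.59411378
 -47.11575088]
drill_tip [(0.43, [336.8, 210.3])]
drill_bit [(0.44, [333.1, 207.9])]
spacer_long_end [(0.63, [334.5, 201.6]), (0.63, [335.9, 165.5]), (0.58, [336.7, 209.3])]
spacer_long [(0.55, [337.0, 167.6])]
pred tip [336.18066588 210.65946674] pred end [319.1234848  180.50172717]
vC end [324.31979476 201.71265411] tip [324.38803616 211.77187283]
[[ 91 101  98 ... 142  87 164]
 [101 104 100 ... 176 128 196]
 [102 107 104 ... 197 195 199]
 ...
 [138  33   3 ... 196 208 196]
 [ 15  20  28 ... 204 196 146]
 [ 27  31  33 ... 193 151 118]]
vD end [335.57451753 201.89342108] tip [335.63566349 211.96390398]
[[105 106  97 ...  96  86  98]
 [106 117 117 ... 105  85  96]
 [102 100 107 ... 107  79  86]
 ...
 [ 36  27  33 ...  40  40  45]
 [ 37  35  32 ...  31  43  44]
 [ 32  29  34 ...  35  35  33]]
```

Run:
```python
from h import *
np.set_printoptions(linewidth=200,threshold=100000)
for n,c in(("vC",324),("vD",336)):
    g=cv2.cvtColor(np.load(n+".npz")["im"],cv2.COLOR_RGB2GRAY)
    print(n,np.arange(c-9,c+10)); 
    for r in range(194,222): print(r,g[r,c-9:c+10])
```

```text
vC [315 316 317 318 319 320 321 322 323 324 325 326 327 328 329 330 331 332 333]
194 [150 148 154 120 126 138 143 148 147 145 148 144 137 129 117 128 251 244 238]
195 [146 148 152 122 125 136 141 146 148 148 145 146 138 130 114 126 247 242 237]
196 [146 152 147 119 125 139 145 146 150 148 147 145 140 129 114 123 247 243 237]
197 [148 151 114  92 125 137 146 148 148 148 151 146 138 129 114 124 246 242 238]
198 [162 149  86  99 124 141 145 147 149 149 147 148 138 131 115 123 248 243 238]
199 [231 181 158 116 123 144 152 137 134 133 131 131 140 137 115 122 247 242 239]
200 [243 248 255 168 135 129 130 136 128 128 131 135 131 127 127 128 248 243 238]
201 [239 241 250 174 123 125 133 136  68  58  91 125 134 132 128 142 246 243 238]
202 [237 239 246 179 126 129 134 104  15   0   0  62 129 129 121 142 243 240 238]
203 [236 239 244 214 143 125 130  88  55  56  51 102 129 124 131 192 238 237 235]
204 [236 237 240 247 219 153 130 132 139 136 135 130 140 143 201 244 240 236 235]
205 [237 236 239 241 247 233 186 164 169 161 159 164 205 226 244 240 238 236 236]
206 [238 237 237 238 241 245 247 24
[... 2953 characters left out ...]
 86  96  76 170 230 225 224 223 224 224 222]
214 [221 222 221 225 226 229 246 108  95 105  85 169 222 220 219 218 221 220 220]
215 [214 214 217 221 223 228 244 111  97 108  91 164 215 212 211 215 217 215 216]
216 [212 210 217 220 223 229 244 111  96 107  94 166 219 215 215 218 220 218 221]
217 [208 205 205 205 208 211 221 107 102 109  96 153 209 210 213 210 209 213 215]
218 [114 115 117  58  45  47  50  83 104 113 108  20   0   0   0   0   0   0   0]
219 [  1   3   0   0  10   0   0  89 111 113 113  34  11   7  11  12   3  11  17]
220 [ 16  13  14  18  23  12   9  93 111 114 114  31  17  19  25  21  24  21  18]
221 [ 18  27  20  24  14  13   7  95 111 113 112  36  20  18  16  23  16  21  21]
```

Both views, about 60° apart, show the bore and drill tip in line to within 0.2 px, roughly 0.2 mm. The gripper is clear of everything, so I'll hand in.

```bash
python3 -c "
from rig import ticket
print(ticket.close_job())"
```

```text
the job is handed in; nothing more can be done
None
```

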